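# Dress the gift-shop display board

## Robot

A 6-joint arm with a two-finger parallel gripper is mounted at the origin on the work surface. World frame = base frame: x ahead of the robot, y to its left, z up, the work surface at z = 0. Lengths are in mm, angles in rad, forces in N, time in s.
With the tool pointing down it reaches from about 350 to 950 mm from the base axis. Payload 17.4 kg.
Tool frame: the origin (TCP) lies at the very end of the fingers, on their centre line; the grasp point (between the pads) lies 19 mm behind it; z points along the fingers, y is the line along which they close (so a half turn about z gives the same grasp; the last joint's range is limited). The gripper opens to 93 mm and grips with 3 to 60 N. Pads are 15 mm wide; open, the fingers measure 128 mm over their backs; the gripper's body (75 mm by 188 mm) begins 65 mm behind the grasp point.
Start: joints at [-1.242, 0.116, 1.442, -0, 1.584, -0.038], TCP at [242.066, -630.108, 218.646] pointing down, gripper open.
Joint ranges: [-2.83, 2.83], [-0.83, 2.19], [0.07, 2.5], [-1.14, 4.28], [0.01, 3], [-2.97, 2.97]. Speed limits (rad/s): [1.89, 1.89, 2.22, 3.14, 3.14, 3.14].

## Interface

Orientations are given as a 3x3 rotation matrix whose columns are the frame's x, y, z axes.
In Python, from station import env, cams, outline_of gives the robot as it stands.
- The arm moves only by the tool step_arm, never from a script. Its argument "deltas" is a list of rows, each an object of numbers: "hand": the opening, from 0 (shut) to 1 (fully open); "tx", "ty", "tz": the shift along the tool's x, y, z in m; "wx", "wy", "wz": the turn, a rotation vector about the tool's x, y, z in rad. A call has 1 to 20 rows; each row is the pose to reach, as a shift and turn from the pose commanded when the call began, along the tool's axes at that moment; what a row does not reach only later rows make up. A row lasts 1/12 s, in which the tool goes at most 41.7 mm and 7.16 degrees, less where a joint would pass 70% of its speed; a pose out of reach is approached as far as the arm can. A call with a gripper value outside its range is refused whole. The fingers move at their own pace and stop on an object; the grip force is fixed at half the most. Time passes only in rows, so rows that repeat a pose let the fingers close. It gives the time, the measured TCP pose, the force, the opening and the grip force at its end, in the units of the state.
- env.read_state(): the state, without advancing time (a new reading comes with each control period).
- cams.grab_frame(name): name is "scene" or "top"; returns a dict with "color" (420x560x3 uint8, red, green, blue), "depth" (420x560 float32, mm along the optical axis (not along the pixel's ray), 0 where there is no reading), "fx", "fy", "cx", "cy" (pixels), "R" (3x3) and "t" (3): a world point X has camera coordinates R X + t. Camera axes: x right, y down, z forward; pixel columns grow to the right and rows downward; lengths in mm; the calibration is good to about 2 mm. A picture is of the moment at which its call begins.
- env.close_job(): hands the job in; it is judged then, once.
Trained networks look in the newest picture that a camera, given by its name, has taken for a name from the list of things; names that differ only in an ending like _2 or _b are one class to them, and where a whole thing is asked for, a point or a joint stands for the part that bears it (a point fixed in the world has none). Each returns a list of dicts, best first, with "conf" (0 to 1); they miss things now and then, are a little off and sometimes report something else, mostly with a low value. They report only what shows in the picture. A call takes as long as a camera call. They do not tell look-alikes from the thing itself.
- outline_of(camera, target): "region" (420x560 bool, what is visible of it) and "box" ([left, top, width, height] in pixels, round what is visible of it).
The state is a dict: "clock": time; "joint_pos": joint angles; "qd": joint speeds; "effort": joint torques, N m; "tcp_pos": TCP position; "tcp_rot": TCP orientation; "contact_force": force on the tool from outside, world axes, zero at the start; "wrist_torque": the same for the moment, N m; "gripper_width": finger opening in mm; "grasp_force": force on a finger pad.
Only numpy, scipy, OpenCV 4.12 (cv2) and the standard library are available. Lean on these libraries where they do the work, as an engineer would, in place of code of your own. Each camera call takes 0.05 s, during which the arm holds its last target. There are 200 camera calls.

## Task

Dress the display board: shut the keepsake tin and set it squarely on the cork rectangle between the bowl and the plant, and stand the candle on the middle of its closed lid. Stand the picture frame squarely on the round cork spot directly behind the bowl (on the side away from the robot), and the rabbit on the round cork spot directly in front of the plant (on the robot's side). Everything ends upright and centred on its spot; leave the bowl and the plant where they stand.

Things in the scene. Friction and masses are not known exactly. Their poses are not given: they have to be found in the camera images.
- board: Dark-wood display board, 260 (x) x 340 (y) x 12 mm thick, fixed. Origin: centre of its underside. Its x points away from the robot ('behind'), y to the robot's left, turned by up to 0.2 rad. Flush in its top are cork spots: a rectangle 86 x 76 mm at (0, 0) and four rounds 60 mm across at (x, y) = (+-85, +-115) mm. Bowl and plant stand on bare wood near (0, +115) and (0, -115), in either order.
- bowl: Small white ceramic bowl, open at the top, rim 68 mm across, 45 mm high, 0.3 kg, loose, standing on the board at its left or its right end. Origin: centre of its underside.
- plant: Small succulent in a terracotta pot, pot 60 mm across and 46 mm high, green leaves up to 72 mm, 0.35 kg, loose, standing on the board at the other end from the bowl. Origin: centre of its underside.
- tin: Keepsake tin, bare metal box 70 (x) x 60 (y) mm, walls 36 mm high, 3 mm thick, 0.4 kg, loose, beside the board, its hinged lid standing open. Origin: centre of its underside. The front (brass clasp) faces its -x, roughly to the robot; the hinge runs along y on its back wall at x = +35, z = 36 mm. Shut, it is 44 mm high with a flat top. Grip it across its 60 mm width (y).
- tin_lid (a joint): Lid hinge, rad: 0 = shut flat on the tin, 1.57 = upright, 2.0 = limit, leaning back; starts at 1.35 to 1.85. The lid is a plate 70 mm long from the hinge, 59 mm wide, 8 mm thick; upright, its outer (top) side faces the tin's +x. Push that side over towards -x and down to shut it. Light hinge friction (0.035 N m): it stays where it is left and does not fall by itself.
- candle: Candle: plain round amber glass, 50 mm across, with a flat wooden cover 52 mm across, 56 mm high in all, with a paper band, about 0.18 kg, loose (the smaller jars with brass caps are not part of the job), upright. Origin: centre of its underside.
- frame: Small standing picture frame of wood: an upright panel 12 mm thick (x) and 60 mm wide (y), its top 78 mm high, on the middle of a foot 38 (x) x 60 (y) x 10 mm; 0.16 kg, loose, upright. Origin: centre of the foot's underside. The picture faces its -x, roughly towards the robot. It can be gripped across its 60 mm width (its y) or its 12 mm thickness.
- rabbit: White ceramic rabbit figurine: round upright body 42 mm across with straight sides up to 34 mm, round head above it, two ears up to 85 mm, face towards its -x; 0.16 kg, loose, upright. Origin: centre of its underside.
Not all that is in view belongs to the job. What is shaped like the candle but purple is not meant. Leave any blue look-alike of the frame alone.

How it is judged:
By the outcome, as a careful person would: the job done as asked, in the order asked, and still so for the second after the job is handed in, with the robot touching nothing.
It also fails if it takes over 138 s, if anything falls off the work surface, if the arm or the gripper's body presses on something with over 40 N, if the wrist force passes 120 N, or if a joint passes its speed limit or range.

## Working session

There is one attempt and no reset: what is moved stays moved. The work goes in short steps, Python scripts to look and compute and a tool call to move; the robot and the scene stay as the last step left them, time stands still between calls to the robot, and variables do not carry over. Pictures are saved under pics/ and viewed, at most 14 in all, crops included, and the job is handed in when it is done.

Besides the shell and the picture viewer there is one more tool, called after ">>>" as name(argument=value, ...) on one line, values as JSON. step_arm: Moves the arm, as the interface text tells. Its arguments: {"type":"object","properties":{"deltas":{"type":"array"}},"required":["deltas"]}

```bash
ls; mkdir -p pics
cat > h.py <<'E'
import numpy as np, cv2
from station import env, cams, outline_of
def grab(n,save=None):
    f=cams.grab_frame(n)
    if save: cv2.imwrite('pics/'+save,f['color'][:,:,::-1])
    return f
def cloud(f):
    d=f['depth']; v,u=np.indices(d.shape)
    P=np.stack([(u-f['cx'])/f['fx']*d,(v-f['cy'])/f['fy']*d,d],-1)
    W=(P-f['t'])@np.asarray(f['R'])  # R^T (p-t)
    W[d<=0]=np.nan
    return W
E
python3 - <<'E'
from h import *
s=env.read_state(); print(s['clock'],s['tcp_pos'],np.round(s['tcp_rot'],3).tolist())
for n in('scene','top'):
    f=grab(n,n+'0.png'); W=cloud(f); print(n,f['fx'],np.round(-np.array(f['R']).T@f['t']),np.round(f['R'],2).tolist())
    for t in('board','bowl','plant','tin','tin_lid','candle','frame','rabbit'):
        for o in outline_of(n,t):
            r=o['region']; p=W[r]; p=p[~np.isnan(p[:,0])]
            if len(p): print(t,round(o['conf'],2),o['box'],np.round(np.median(p,0)),'z95',round(np.percentile(p[:,2],95)))
E
```

```text
pics
0.0 [ 242.01227688 -629.89498591  217.91360787] [[0.933, 0.359, -0.0], [0.359, -0.933, 0.001], [0.0, -0.001, -1.0]]
scene 529.0329411653169 [1359. -645.  762.] [[0.6, 0.8, -0.0], [0.45, -0.34, -0.83], [-0.66, 0.5, -0.56]]
board 0.92 [191.0, 191.5, 174.7, 107.9] [590. -43.  12.] z95 14
bowl 0.71 [135.4, 272.2, 48.8, 53.5] [ 624. -365.   41.] z95 104
bowl 0.66 [302.3, 196.0, 28.7, 24.1] [542.  90.  44.] z95 57
plant 0.72 [230.2, 235.3, 29.9, 35.3] [ 586. -152.   56.] z95 78
tin 0.93 [137.9, 272.6, 44.2, 52.6] [ 625. -364.   45.] z95 104
tin_lid 0.9 [153.6, 270.3, 27.7, 38.9] [ 628. -356.   75.] z95 105
candle 0.72 [348.5, 156.4, 19.5, 24.2] [467. 326.  44.] z95 58
candle 0.57 [332.1, 173.6, 19.6, 24.4] [502. 230.  40.] z95 58
candle 0.16 [189.3, 193.1, 179.0, 108.2] [589. -44.  12.] z95 14
frame 0.85 [374.6, 181.1, 22.8, 36.5] [627. 262.  38.] z95 78
frame 0.76 [398.3, 165.2, 25.6, 35.9] [597. 373.  36.] z95 78
frame 0.35 [300.5, 196.2, 33.8, 27.3] [541.  90.  44.] z95 57
rabbit 0.64 [121.8, 236.7, 20.4, 38.8] [ 453. -354.   36.] z95 79
top 398.45247771758443 [339.   2. 859.] [[-0.05, -1.0, -0.0], [-0.97, 0.04, -0.24], [0.24, -0.01, -0.97]]
board 0.61 [205.6, 138.4, 172.6, 137.6] [544. -30.  13.] z95 15
bowl 0.67 [219.0, 192.5, 35.0, 30.4] [551.  88.  35.] z95 59
plant 0.84 [331.0, 171.5, 30.5, 33.0] [ 572. -142.   60.] z95 80
tin 0.76 [421.4, 148.8, 44.3, 53.4] [ 604. -361.   25.] z95 105
tin_lid 0.77 [426.2, 148.2, 37.7, 20.8] [ 623. -353.   82.] z95 107
candle 0.91 [149.0, 223.3, 30.4, 27.3] [490. 235.  56.] z95 59
frame 0.78 [136.6, 157.7, 33.6, 38.2] [619. 262.  39.] z95 80
frame 0.59 [80.0, 178.8, 40.9, 26.5] [587. 367.  20.] z95 80
```

Run:
```python
import cv2
a=cv2.imread('pics/scene0.png')[140:340,100:440]; cv2.imwrite('pics/sc.png',cv2.resize(a,None,fx=2.3,fy=2.3,interpolation=2))
a=cv2.imread('pics/top0.png')[120:320,60:500]; cv2.imwrite('pics/tc.png',cv2.resize(a,None,fx=1.8,fy=1.8,interpolation=2))
```

```text
(no output)
```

View pics/sc.png

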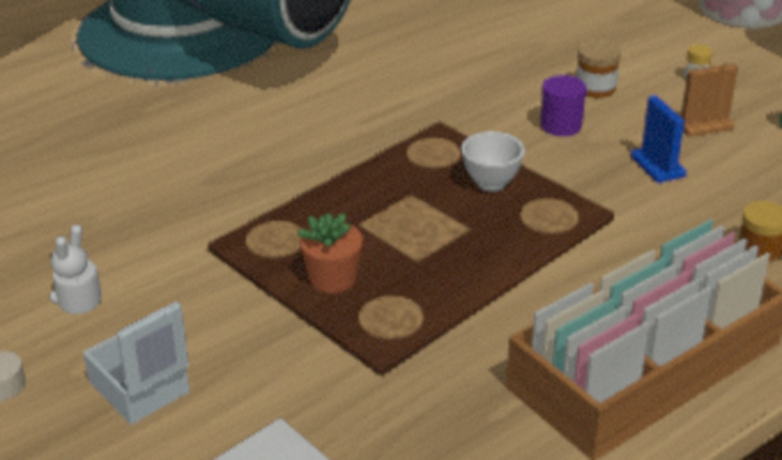

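View pics/tc.png

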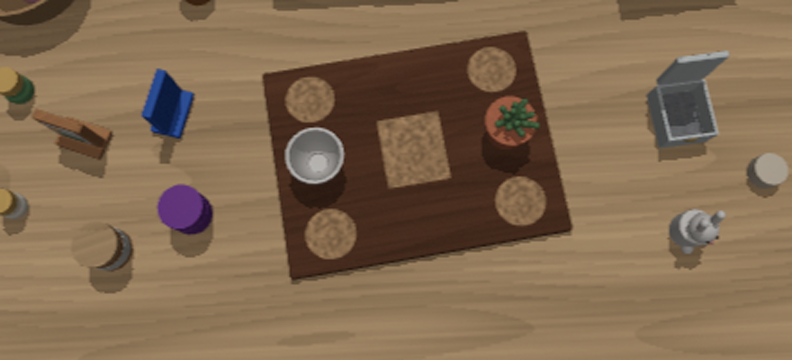

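Scene: tin (scene ~160,300 px) with its lid open and the rabbit (~132,257) at the right. The plant is on the right end of the board and the bowl on the left. The amber candle (~358,168), wooden frame (~410,183), purple candle and blue frame are on the far left. Next I measure poses from both views.

```bash
cat > meas.py <<'E'
from h import *
def px(f,X):
    c=np.asarray(X,float)@np.asarray(f['R']).T+f['t']; return np.c_[c[:,0]/c[:,2]*f['fx']+f['cx'],c[:,1]/c[:,2]*f['fy']+f['cy']]
def ray(f,uv,z):
    uv=np.atleast_2d(uv); d=np.c_[(uv[:,0]-f['cx'])/f['fx'],(uv[:,1]-f['cy'])/f['fy'],np.ones(len(uv))]@np.asarray(f['R'])
    o=-np.asarray(f['R']).T@np.asarray(f['t']); return o+d*((z-o[2])/d[:,2])[:,None]
def rectify(f,z,x0,x1,y0,y1,s=2):
    "world-aligned image at height z, 1/s mm per px; row=x from x1 down, col=y from y1 down"
    xs=np.arange(x1,x0,-1/s); ys=np.arange(y1,y0,-1/s); X,Y=np.meshgrid(xs,ys,indexing='ij')
    p=px(f,np.c_[X.ravel(),Y.ravel(),np.full(X.size,z)]).astype(np.float32)
    return cv2.remap(f['color'],p[:,0].reshape(X.shape),p[:,1].reshape(X.shape),1)
E
python3 - <<'E'
from meas import *
F={n:grab(n) for n in('scene','top')}
for n,f in F.items():
    im=rectify(f,12,420,720,-260,200,2); g=cv2.cvtColor(im,cv2.COLOR_RGB2HSV)[:,:,2]
    # board mask: dark region; corks = bright blobs inside hull
    dark=(cv2.GaussianBlur(g,(0,0),2)<95).astype(np.uint8)
    dark=cv2.morphologyEx(dark,cv2.MORPH_OPEN,np.ones((5,5)))
    k,l,st,c=cv2.connectedComponentsWithStats(dark); i=1+np.argmax(st[1:,4])
    cs,_=cv2.findContours((l==i).astype(np.uint8),0,1); h=cv2.convexHull(max(cs,key=cv2.contourArea))
    (a,b),sz,an=cv2.minAreaRect(h); print(n,'board',720-b/2,200-a/2,np.array(sz)/2,an)
    m=np.zeros_like(g); cv2.fillConvexPoly(m,h,1); m=cv2.erode(m,np.ones((15,15)))&(1-(l==i)).astype(np.uint8)
    m=cv2.morphologyEx(m,cv2.MORPH_OPEN,np.ones((9,9)))
    k,l,st,c=cv2.connectedComponentsWithStats(m)
    for j in range(1,k):
        if st[j,4]>3000: print('  blob',720-c[j][1]/2,200-c[j][0]/2,st[j,4]/4,'w,h',st[j,2:4]/2)
W=np.concatenate([cloud(f).reshape(-1,3) for f in F.values()]); np.save('W.npy',W)
def sel(x,y,r,z0,z1,n=None):
    W2=cloud(F[n]).reshape(-1,3) if n else W
    return W2[(np.hypot(W2[:,0]-x,W2[:,1]-y)<r)&(W2[:,2]>z0)&(W2[:,2]<z1)]
from scipy.optimize import least_squares
for n in F:
  p=sel(467,328,45,50,70,n); print(n,'candle top',len(p),np.median(p,0),cv2.minEnclosingCircle(p[:,:2].astype(np.float32)))
  p=sel(600,370,60,14,95,n); print(n,'frame',len(p),p.min(0),p.max(0),cv2.minAreaRect(p[p[:,2]>45][:,:2].astype(np.float32)))
  p=sel(453,-354,50,6,30,n); r=least_squares(lambda q:np.hypot(p[:,0]-q[0],p[:,1]-q[1])-21,[455,-354],loss='soft_l1'); print(n,'rabbit body',len(p),r.x,np.median(abs(r.fun)), 'all z max',sel(453,-354,60,6,120,n).max(0))
  p=sel(605,-361,75,28,38,n); print(n,'tin rim',len(p),cv2.minAreaRect(p[:,:2].astype(np.float32)))
  p=sel(625,-357,75,45,125,n); c=p.mean(0); u,s,v=np.linalg.svd(p-c); print(n,'lid',len(p),c,'n',v[2],p[:,2].max())
E
```

```text
scene board 563.2839813232422 -33.0413818359375 [263.97366333 343.94625854] 82.55525207519531
  blob 656.7503667481662 -131.22766911165445 3067.5 w,h [61.5 62.5]
  blob 627.3072477726944 97.05658560077053 3114.75 w,h [63. 63.]
  blob 557.5693238434163 -28.19099644128113 7025.0 w,h [87.5 95.5]
  blob 525.9263108904747 -136.4096769745234 7251.75 w,h [108.5 141.5]
  blob 489.08887296512694 91.98759783926799 6803.25 w,h [ 89. 132.]
top board 556.3623962402344 -29.2825927734375 [262.44125366 338.67416382] 82.63456726074219
  blob 658.3599763173476 -132.56563477966677 2955.75 w,h [61.5 60.5]
  blob 629.29489354483 95.87021799983034 2947.25 w,h [61.5 60. ]
  blob 588.8031589926985 -142.12017583072566 1677.75 w,h [58. 65.]
  blob 559.2513291980505 -29.341456210308678 6771.0 w,h [87. 94.]
  blob 557.6829704742022 91.54199224575008 4191.25 w,h [73.5 72. ]
  blob 489.3843627367344 -154.15658590684183 2930.5 w,h [61.5 60.5]
  blob 460.1814310051107 74.23432708688246 2935.0 w,h [61.5 60.5]
scene candle top 163 [454.22718387 332.91466197  55.55227712] ((453.42864990234375, 335.6127014160156), 28.8
[... 542 characters left out ...]
 0.01353153] 109.13216665077026
top candle top 543 [453.47838254 333.48172028  56.55946592] ((454.5679626464844, 334.5039367675781), 26.63460350036621)
top frame 333 [578.08114564 344.86379158  14.21743433] [608.00234429 405.15420987  81.98478299] ((593.208984375, 375.4483642578125), (61.85403060913086, 13.017415046691895), 68.79342651367188)
top rabbit body 110 [ 444.80824399 -351.81192814] 0.629044897568571 all z max [ 465.81442049 -330.12740267   87.43000771]
top tin rim 291 ((586.3195190429688, -359.86676025390625), (72.80937194824219, 62.511817932128906), 4.768421649932861)
top lid 396 [ 623.44133145 -353.18949657   84.02905138] n [-0.99618118 -0.06375137  0.05965581] 110.26636309651296
```

```bash
cat > go.py <<'E'
from h import *
from scipy.spatial.transform import Rotation as Ro
import sys
def T(yaw):
    c,s=np.cos(yaw),np.sin(yaw); return np.array([[c,s,0],[s,-c,0],[0,0,-1.]])
def go(*wps):
    "wps: (x,y,z,yaw deg)"
    s=env.read_state(); R=np.array(s['tcp_rot']); p=np.array(s['tcp_pos'])
    print('t',round(s['clock'],2),'tcp',np.round(p,1),'yaw',round(np.degrees(np.arctan2(R[1,0],R[0,0])),2),'w',round(s['gripper_width'],1),'F',np.round(s['contact_force'],1),'g',s['grasp_force'])
    for w in wps:
        d=R.T@(np.array(w[:3])-p)/1000; r=Ro.from_matrix(R.T@T(np.radians(w[3]))).as_rotvec()
        print(w,'->',np.round(d,4).tolist(),np.round(r,4).tolist())
def loc(c,yawdeg,x,y=0):
    a=np.radians(yawdeg); return c[0]+x*np.cos(a)-y*np.sin(a),c[1]+x*np.sin(a)+y*np.cos(a)
E
python3 - <<'E'
from go import *
c=(586.4,-360)
w=lambda x,z:(*loc(c,4.6,35+x),z,4.6)
go(w(35,150),w(35,86),w(16,86),w(-2.6,85.5),w(-21,77.5),w(-35,63),w(-41,49),w(-42,43.5),w(-42,120))
E
```

```text
t 1.0 tcp [ 242.1 -630.1  218.6] yaw 21.02 w 93.3 F [ 0.2 -0.  -0.3] g 0.0
(np.float64(656.1745214919373), np.float64(-354.38607529697987), 150, 4.6) -> [0.4854, -0.1089, 0.0686] [-0.0, -0.0, 0.2865]
(np.float64(656.1745214919373), np.float64(-354.38607529697987), 86, 4.6) -> [0.4854, -0.1089, 0.1326] [-0.0, -0.0, 0.2865]
(np.float64(637.2357228012686), np.float64(-355.9098548592282), 86, 4.6) -> [0.4672, -0.1142, 0.1326] [-0.0, -0.0, 0.2865]
(np.float64(618.6956356619824), np.float64(-357.40155485174495), 85.5, 4.6) -> [0.4494, -0.1195, 0.1331] [-0.0, -0.0, 0.2865]
(np.float64(600.3549042983874), np.float64(-358.87721505939595), 77.5, 4.6) -> [0.4317, -0.1247, 0.1411] [-0.0, -0.0, 0.2865]
(np.float64(586.4), np.float64(-360.0), 63, 4.6) -> [0.4183, -0.1286, 0.1556] [-0.0, -0.0, 0.2865]
(np.float64(580.4193267292625), np.float64(-360.48119354597316), 49, 4.6) -> [0.4125, -0.1303, 0.1696] [-0.0, -0.0, 0.2865]
(np.float64(579.4225478508063), np.float64(-360.561392470302), 43.5, 4.6) -> [0.4116, -0.1306, 0.1751] [-0.0, -0.0, 0.2865]
(np.float64(579.4225478508063), np.float64(-360.561392470302), 120, 4.6) -> [0.4116, -0.1306, 0.0986] [-0.0, -0.0, 0.2865]
```

>>> step_arm(deltas=[{"hand": 0,"tx": 0.4854,"ty": -0.1089,"tz": 0.0686,"wz": 0.2865},{"hand": 0,"tx": 0.4854,"ty": -0.1089,"tz": 0.0686,"wz": 0.2865},{"hand": 0,"tx": 0.4854,"ty": -0.1089,"tz": 0.0686,"wz": 0.2865},{"hand": 0,"tx": 0.4854,"ty": -0.1089,"tz": 0.0686,"wz": 0.2865},{"hand": 0,"tx": 0.4854,"ty": -0.1089,"tz": 0.0686,"wz": 0.2865},{"hand": 0,"tx": 0.4854,"ty": -0.1089,"tz": 0.0686,"wz": 0.2865},{"hand": 0,"tx": 0.4854,"ty": -0.1089,"tz": 0.0686,"wz": 0.2865},{"hand": 0,"tx": 0.4854,"ty": -0.1089,"tz": 0.0686,"wz": 0.2865},{"hand": 0,"tx": 0.4854,"ty": -0.1089,"tz": 0.0686,"wz": 0.2865},{"hand": 0,"tx": 0.4854,"ty": -0.1089,"tz": 0.0686,"wz": 0.2865},{"hand": 0,"tx": 0.4854,"ty": -0.1089,"tz": 0.0686,"wz": 0.2865},{"hand": 0,"tx": 0.4854,"ty": -0.1089,"tz": 0.0686,"wz": 0.2865},{"hand": 0,"tx": 0.4854,"ty": -0.1089,"tz": 0.0686,"wz": 0.2865},{"hand": 0,"tx": 0.4854,"ty": -0.1089,"tz": 0.0686,"wz": 0.2865},{"hand": 0,"tx": 0.4854,"ty": -0.1089,"tz": 0.1,"wz": 0.2865},{"hand": 0,"tx": 0.4854,"ty": -0.1089,"tz": 0.1326,"wz": 0.2865},{"hand": 0,"tx": 0.4854,"ty": -0.1089,"tz": 0.1326,"wz": 0.2865}])

```text
invalid input
```

Run:
```python
from go import *
c=(586.4,-360)
w=lambda x,z:(*np.round(loc(c,4.6,35+x),1),z,4.6)
go(w(35,86),w(-42,43.5))
```

```text
t 1.0 tcp [ 242.1 -630.1  218.6] yaw 21.02 w 93.3 F [ 0.2 -0.  -0.3] g 0.0
(np.float64(656.2), np.float64(-354.4), 86, 4.6) -> [0.4855, -0.1088, 0.1326] [-0.0, -0.0, 0.2865]
(np.float64(579.4), np.float64(-360.6), 43.5, 4.6) -> [0.4115, -0.1306, 0.1751] [-0.0, -0.0, 0.2865]
```

>>> step_arm(deltas=[{"hand": 0.0,"tx": 0.04,"ty": -0.009,"tz": 0.006,"wx": 0.0,"wy": 0.0,"wz": 0.024}])

```text
clock: 1.08
tcp_pos: [272.8, -609.9, 213.3]
tcp_rot: [[0.943, 0.332, -0.001], [0.332, -0.943, -0.002], [-0.001, 0.001, -1.0]]
contact_force: [1.0, -0.4, 0.5]
gripper_width: 90.1
grasp_force: 0.0
```

>>> step_arm(deltas=[{"hand": 0,"tx": 0.443,"ty": -0.1105,"tz": 0.0626,"wx": 0,"wy": 0,"wz": 0.2625},{"hand": 0,"tx": 0.443,"ty": -0.1105,"tz": 0.0626,"wx": 0,"wy": 0,"wz": 0.2625},{"hand": 0,"tx": 0.443,"ty": -0.1105,"tz": 0.0626,"wx": 0,"wy": 0,"wz": 0.2625},{"hand": 0,"tx": 0.443,"ty": -0.1105,"tz": 0.0626,"wx": 0,"wy": 0,"wz": 0.2625},{"hand": 0,"tx": 0.443,"ty": -0.1105,"tz": 0.0626,"wx": 0,"wy": 0,"wz": 0.2625},{"hand": 0,"tx": 0.443,"ty": -0.1105,"tz": 0.0626,"wx": 0,"wy": 0,"wz": 0.2625},{"hand": 0,"tx": 0.443,"ty": -0.1105,"tz": 0.0626,"wx": 0,"wy": 0,"wz": 0.2625},{"hand": 0,"tx": 0.443,"ty": -0.1105,"tz": 0.0626,"wx": 0,"wy": 0,"wz": 0.2625},{"hand": 0,"tx": 0.443,"ty": -0.1105,"tz": 0.0626,"wx": 0,"wy": 0,"wz": 0.2625},{"hand": 0,"tx": 0.443,"ty": -0.1105,"tz": 0.0626,"wx": 0,"wy": 0,"wz": 0.2625},{"hand": 0,"tx": 0.443,"ty": -0.1105,"tz": 0.0626,"wx": 0,"wy": 0,"wz": 0.2625},{"hand": 0,"tx": 0.443,"ty": -0.1105,"tz": 0.0626,"wx": 0,"wy": 0,"wz": 0.2625},{"hand": 0,"tx": 0.443,"ty": -0.1105,"tz": 0.0626,"wx": 0,"wy": 0,"wz": 0.2625},{"hand": 0,"tx": 0.443,"ty": -0.1105,"tz": 0.0626,"wx": 0,"wy": 0,"wz": 0.2625},{"hand": 0,"tx": 0.443,"ty": -0.1105,"tz": 0.095,"wx": 0,"wy": 0,"wz": 0.2625},{"hand": 0,"tx": 0.443,"ty": -0.1105,"tz": 0.1266,"wx": 0,"wy": 0,"wz": 0.2625},{"hand": 0,"tx": 0.443,"ty": -0.1105,"tz": 0.1266,"wx": 0,"wy": 0,"wz": 0.2625},{"hand": 0,"tx": 0.443,"ty": -0.1105,"tz": 0.1266,"wx": 0,"wy": 0,"wz": 0.2625}])

```text
clock: 2.58
tcp_pos: [654.7, -355.2, 85.5]
tcp_rot: [[0.997, 0.079, -0.002], [0.079, -0.997, 0.001], [-0.002, -0.001, -1.0]]
contact_force: [0.5, -0.3, -0.3]
gripper_width: 0.5
grasp_force: 0.0
```

Run:
```python
from go import *
c=(586.4,-360)
w=lambda x,z:(*np.round(loc(c,4.6,35+x),1).tolist(),z,4.6)
go(w(35,86),w(16,86),w(7,86),w(-2.6,85.5),w(-12,82),w(-21,77.5),w(-28,71),w(-35,63),w(-38,56),w(-41,49),w(-42,43.5),w(-42,110))
```

```text
t 2.58 tcp [ 654.7 -355.2   85.5] yaw 4.52 w 0.5 F [ 0.5 -0.3 -0.3] g 0.0
(656.2, -354.4, 86, 4.6) -> [0.0016, -0.0007, -0.0005] [-0.0013, 0.0022, -0.0015]
(637.2, -355.9, 86, 4.6) -> [-0.0175, -0.0007, -0.0005] [-0.0013, 0.0022, -0.0015]
(628.3, -356.6, 86, 4.6) -> [-0.0264, -0.0007, -0.0005] [-0.0013, 0.0022, -0.0015]
(618.7, -357.4, 85.5, 4.6) -> [-0.036, -0.0006, 0.0] [-0.0013, 0.0022, -0.0015]
(609.3, -358.2, 82, 4.6) -> [-0.0454, -0.0006, 0.0036] [-0.0013, 0.0022, -0.0015]
(600.4, -358.9, 77.5, 4.6) -> [-0.0544, -0.0006, 0.0081] [-0.0013, 0.0022, -0.0015]
(593.4, -359.4, 71, 4.6) -> [-0.0614, -0.0006, 0.0146] [-0.0013, 0.0022, -0.0015]
(586.4, -360.0, 63, 4.6) -> [-0.0684, -0.0005, 0.0226] [-0.0013, 0.0022, -0.0015]
(583.4, -360.2, 56, 4.6) -> [-0.0714, -0.0006, 0.0296] [-0.0013, 0.0022, -0.0015]
(580.4, -360.5, 49, 4.6) -> [-0.0744, -0.0005, 0.0366] [-0.0013, 0.0022, -0.0015]
(579.4, -360.6, 43.5, 4.6) -> [-0.0754, -0.0005, 0.0421] [-0.0013, 0.0022, -0.0015]
(579.4, -360.6, 110, 4.6) -> [-0.0755, -0.0006, -0.0244] [-0.0013, 0.0022, -0.0015]
```

>>> step_arm(deltas=[{"hand": 0,"tx": -0.0175,"ty": -0.0006,"tz": 0,"wx": 0,"wy": 0,"wz": 0},{"hand": 0,"tx": -0.022,"ty": -0.0006,"tz": 0,"wx": 0,"wy": 0,"wz": 0},{"hand": 0,"tx": -0.027,"ty": -0.0006,"tz": 0,"wx": 0,"wy": 0,"wz": 0},{"hand": 0,"tx": -0.0315,"ty": -0.0006,"tz": 0,"wx": 0,"wy": 0,"wz": 0},{"hand": 0,"tx": -0.036,"ty": -0.0006,"tz": 0,"wx": 0,"wy": 0,"wz": 0},{"hand": 0,"tx": -0.041,"ty": -0.0006,"tz": 0.0015,"wx": 0,"wy": 0,"wz": 0},{"hand": 0,"tx": -0.0455,"ty": -0.0006,"tz": 0.0036,"wx": 0,"wy": 0,"wz": 0},{"hand": 0,"tx": -0.05,"ty": -0.0006,"tz": 0.006,"wx": 0,"wy": 0,"wz": 0},{"hand": 0,"tx": -0.0545,"ty": -0.0006,"tz": 0.0085,"wx": 0,"wy": 0,"wz": 0},{"hand": 0,"tx": -0.058,"ty": -0.0006,"tz": 0.0115,"wx": 0,"wy": 0,"wz": 0},{"hand": 0,"tx": -0.0615,"ty": -0.0006,"tz": 0.015,"wx": 0,"wy": 0,"wz": 0},{"hand": 0,"tx": -0.065,"ty": -0.0006,"tz": 0.019,"wx": 0,"wy": 0,"wz": 0},{"hand": 0,"tx": -0.068,"ty": -0.0006,"tz": 0.023,"wx": 0,"wy": 0,"wz": 0},{"hand": 0,"tx": -0.0715,"ty": -0.0006,"tz": 0.03,"wx": 0,"wy": 0,"wz": 0},{"hand": 0,"tx": -0.0735,"ty": -0.0006,"tz": 0.0345,"wx": 0,"wy": 0,"wz": 0},{"hand": 0,"tx": -0.075,"ty": -0.0006,"tz": 0.038,"wx": 0,"wy": 0,"wz": 0},{"hand": 0,"tx": -0.0755,"ty": -0.0006,"tz": 0.0405,"wx": 0,"wy": 0,"wz": 0},{"hand": 0,"tx": -0.0755,"ty": -0.0006,"tz": 0.042,"wx": 0,"wy": 0,"wz": 0},{"hand": 0,"tx": -0.0755,"ty": -0.0006,"tz": 0.0425,"wx": 0,"wy": 0,"wz": 0},{"hand": 0,"tx": -0.0755,"ty": -0.0006,"tz": 0.0425,"wx": 0,"wy": 0,"wz": 0}])

```text
clock: 4.25
tcp_pos: [580.9, -359.9, 44.2]
tcp_rot: [[0.997, 0.08, -0.0], [0.08, -0.997, -0.0], [-0.0, 0.0, -1.0]]
contact_force: [-4.1, 2.4, 5.5]
gripper_width: 0.6
grasp_force: 2.8
```

>>> step_arm(deltas=[{"hand": 0,"tx": 0,"ty": 0,"tz": -0.03,"wx": 0,"wy": 0,"wz": 0},{"hand": 1,"tx": 0,"ty": 0,"tz": -0.07,"wx": 0,"wy": 0,"wz": 0},{"hand": 1,"tx": -0.08,"ty": 0,"tz": -0.11,"wx": 0,"wy": 0,"wz": 0},{"hand": 1,"tx": -0.16,"ty": 0,"tz": -0.15,"wx": 0,"wy": 0,"wz": 0},{"hand": 1,"tx": -0.16,"ty": 0,"tz": -0.15,"wx": 0,"wy": 0,"wz": 0},{"hand": 1,"tx": -0.16,"ty": 0,"tz": -0.15,"wx": 0,"wy": 0,"wz": 0},{"hand": 1,"tx": -0.16,"ty": 0,"tz": -0.15,"wx": 0,"wy": 0,"wz": 0}])

```text
clock: 4.83
tcp_pos: [418.7, -373.4, 197.1]
tcp_rot: [[0.997, 0.079, 0.002], [0.079, -0.997, -0.003], [0.002, 0.003, -1.0]]
contact_force: [-0.5, 0.2, 0.6]
gripper_width: 36.0
grasp_force: 0.0
```

```bash
cat > box.py <<'E'
from meas import *
def topfit(x,y,r,z0,z1,cams_=('scene','top')):
    for n in cams_:
        W=cloud(grab(n)).reshape(-1,3); p=W[(abs(W[:,0]-x)<r)&(abs(W[:,1]-y)<r)&(W[:,2]>z0)&(W[:,2]<z1)]
        if len(p)<10: print(n,'few',len(p)); continue
        print(n,len(p),'med',np.round(np.median(p,0),1),cv2.minAreaRect(p[:,:2].astype(np.float32)),'sd z',p[:,2].std())
        c=p.mean(0); print('  plane n',np.round(np.linalg.svd(p-c)[2][2],3))
E
python3 - <<'E'
from box import *
topfit(586,-360,50,38,60)
f=grab('scene'); im=f['color'][240:345,90:220]; cv2.imwrite('pics/tin1.png',cv2.resize(im,None,fx=4,fy=4)[:,:,::-1])
W=cloud(grab('top')).reshape(-1,3); p=W[(abs(W[:,0]-586)<60)&(abs(W[:,1]+360)<60)&(W[:,2]>52)]; print(len(p))
E
```

```text
scene 799 med [ 591.9 -360.    43.5] ((588.3485717773438, -358.6475830078125), (76.90762329101562, 59.82651138305664), 5.90076208114624) sd z 1.8338988829586067
  plane n [ 0.024 -0.009  1.   ]
top 927 med [ 586.4 -358.4   44.5] ((589.0414428710938, -359.521728515625), (75.45301818847656, 60.72148513793945), 5.15563440322876) sd z 1.875155567172007
  plane n [0.008 0.013 1.   ]
0
```

View pics/tin1.png

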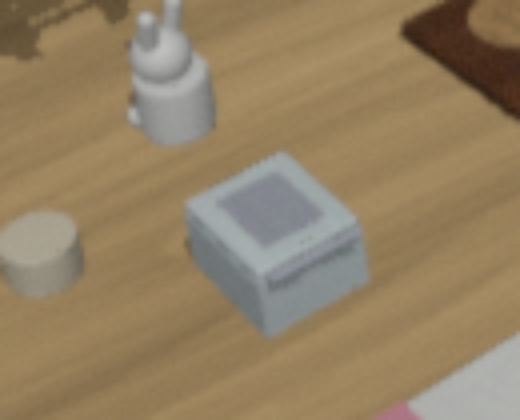

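The lid is shut flat (crop ~275,210). I refine the tin's centre, then grasp it.

```bash
cat >> box.py <<'E'
def rect(x,y,r,z0,z1,yaw,n,q=1.5):
    W=cloud(grab(n)).reshape(-1,3); p=W[(abs(W[:,0]-x)<r)&(abs(W[:,1]-y)<r)&(W[:,2]>z0)&(W[:,2]<z1)]
    a=np.radians(yaw); R=np.array([[np.cos(a),-np.sin(a)],[np.sin(a),np.cos(a)]]); l=p[:,:2]@R
    lo,hi=np.percentile(l,[q,100-q],axis=0); print(n,'centre',np.round(R@((lo+hi)/2),1),'size',np.round(hi-lo,1),len(p));
E
python3 - <<'E'
from box import *; from go import *
rect(587,-360,55,41,52,5,'scene'); rect(587,-360,55,41,52,5,'top')
fs={n:grab(n) for n in('scene','top')}
for n,f in fs.items():
    im=rectify(f,44,535,640,-420,-300,4); cv2.imwrite('pics/r_%s.png'%n,im[:,:,::-1])
a=[cv2.imread('pics/r_%s.png'%n) for n in fs]; cv2.imwrite('pics/r.png',cv2.resize(np.hstack(a),None,fx=.8,fy=.8))
go((588,-359.7,120,5),(588,-359.7,6,5))
E
```

```text
scene centre [ 586.9 -358.8] size [68.8 56.4] 712
top centre [ 586.5 -359.2] size [68.4 56.9] 867
t 5.23 tcp [ 422.3 -372.3  192.3] yaw 4.66 w 67.9 F [0.1 0.7 0.8] g 0.0
(588, -359.7, 120, 5) -> [0.1663, 0.001, 0.0721] [-0.0015, 0.0012, -0.006]
(588, -359.7, 6, 5) -> [0.1664, 0.0012, 0.1861] [-0.0015, 0.0012, -0.006]
```

View pics/r.png

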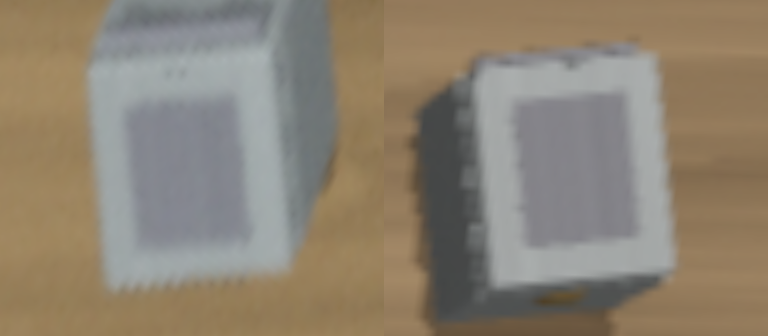

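>>> step_arm(deltas=[{"hand": 1,"tx": 0.04,"ty": 0.0007,"tz": 0.0721,"wx": 0,"wy": 0,"wz": 0},{"hand": 1,"tx": 0.08,"ty": 0.0007,"tz": 0.0721,"wx": 0,"wy": 0,"wz": 0},{"hand": 1,"tx": 0.12,"ty": 0.0007,"tz": 0.0721,"wx": 0,"wy": 0,"wz": 0},{"hand": 1,"tx": 0.165,"ty": 0.0007,"tz": 0.0721,"wx": 0,"wy": 0,"wz": 0},{"hand": 1,"tx": 0.165,"ty": 0.0007,"tz": 0.0721,"wx": 0,"wy": 0,"wz": 0},{"hand": 1,"tx": 0.165,"ty": 0.0007,"tz": 0.0721,"wx": 0,"wy": 0,"wz": 0},{"hand": 1,"tx": 0.165,"ty": 0.0007,"tz": 0.11,"wx": 0,"wy": 0,"wz": 0},{"hand": 1,"tx": 0.165,"ty": 0.0007,"tz": 0.14,"wx": 0,"wy": 0,"wz": 0},{"hand": 1,"tx": 0.165,"ty": 0.0007,"tz": 0.165,"wx": 0,"wy": 0,"wz": 0},{"hand": 1,"tx": 0.165,"ty": 0.0007,"tz": 0.185,"wx": 0,"wy": 0,"wz": 0},{"hand": 1,"tx": 0.165,"ty": 0.0007,"tz": 0.185,"wx": 0,"wy": 0,"wz": 0},{"hand": 1,"tx": 0.165,"ty": 0.0007,"tz": 0.185,"wx": 0,"wy": 0,"wz": 0},{"hand": 0,"tx": 0.165,"ty": 0.0007,"tz": 0.185,"wx": 0,"wy": 0,"wz": 0},{"hand": 0,"tx": 0.165,"ty": 0.0007,"tz": 0.185,"wx": 0,"wy": 0,"wz": 0},{"hand": 0,"tx": 0.165,"ty": 0.0007,"tz": 0.185,"wx": 0,"wy": 0,"wz": 0},{"hand": 0,"tx": 0.165,"ty": 0.0007,"tz": 0.185,"wx": 0,"wy": 0,"wz": 0},{"hand": 0,"tx": 0.165,"ty": 0.0007,"tz": 0.185,"wx": 0,"wy": 0,"wz": 0},{"hand": 0,"tx": 0.165,"ty": 0.0007,"tz": 0.185,"wx": 0,"wy": 0,"wz": 0}])

```text
clock: 6.73
tcp_pos: [586.1, -360.1, 9.1]
tcp_rot: [[0.997, 0.08, 0.001], [0.08, -0.997, -0.0], [0.001, 0.0, -1.0]]
contact_force: [-0.5, 1.8, 3.7]
gripper_width: 60.1
grasp_force: 30.0
```

Run:
```python
from go import *
go((586.7,-359.4,7,4.6))
```

```text
t 6.73 tcp [ 586.1 -360.1    9.1] yaw 4.6 w 60.1 F [-0.5  1.8  3.7] g 29.99048352241516
(586.7, -359.4, 7, 4.6) -> [0.0006, -0.0007, 0.0021] [0.0001, -0.0005, -0.0]
```

Run:
```python
from go import *
go((586.1,-360.1,135,4.6),(558,-28.6,135,7.3),(558,-28.6,40,7.3))
```

```text
t 6.73 tcp [ 586.1 -360.1    9.1] yaw 4.6 w 60.1 F [-0.5  1.8  3.7] g 29.99048352241516
(586.1, -360.1, 135, 4.6) -> [0.0, -0.0, -0.1259] [0.0001, -0.0005, -0.0]
(558, -28.6, 135, 7.3) -> [-0.0014, -0.3327, -0.1259] [0.0002, -0.0005, -0.0472]
(558, -28.6, 40, 7.3) -> [-0.0015, -0.3327, -0.0309] [0.0002, -0.0005, -0.0472]
```

>>> step_arm(deltas=[{"hand": 0,"tx": 0,"ty": 0,"tz": -0.02,"wx": 0,"wy": 0,"wz": 0},{"hand": 0,"tx": 0,"ty": 0,"tz": -0.055,"wx": 0,"wy": 0,"wz": 0},{"hand": 0,"tx": 0,"ty": 0,"tz": -0.095,"wx": 0,"wy": 0,"wz": 0},{"hand": 0,"tx": 0,"ty": 0,"tz": -0.126,"wx": 0,"wy": 0,"wz": 0},{"hand": 0,"tx": 0,"ty": -0.03,"tz": -0.126,"wx": 0,"wy": 0,"wz": 0},{"hand": 0,"tx": 0,"ty": -0.065,"tz": -0.126,"wx": 0,"wy": 0,"wz": 0},{"hand": 0,"tx": 0,"ty": -0.1,"tz": -0.126,"wx": 0,"wy": 0,"wz": -0.01},{"hand": 0,"tx": 0,"ty": -0.135,"tz": -0.126,"wx": 0,"wy": 0,"wz": -0.015},{"hand": 0,"tx": 0,"ty": -0.17,"tz": -0.126,"wx": 0,"wy": 0,"wz": -0.02},{"hand": 0,"tx": 0,"ty": -0.205,"tz": -0.126,"wx": 0,"wy": 0,"wz": -0.025},{"hand": 0,"tx": 0,"ty": -0.24,"tz": -0.126,"wx": 0,"wy": 0,"wz": -0.03},{"hand": 0,"tx": -0.001,"ty": -0.275,"tz": -0.126,"wx": 0,"wy": 0,"wz": -0.04},{"hand": 0,"tx": -0.0014,"ty": -0.305,"tz": -0.126,"wx": 0,"wy": 0,"wz": -0.0472},{"hand": 0,"tx": -0.0014,"ty": -0.325,"tz": -0.126,"wx": 0,"wy": 0,"wz": -0.0472},{"hand": 0,"tx": -0.0014,"ty": -0.3327,"tz": -0.126,"wx": 0,"wy": 0,"wz": -0.0472},{"hand": 0,"tx": -0.0014,"ty": -0.3327,"tz": -0.105,"wx": 0,"wy": 0,"wz": -0.0472},{"hand": 0,"tx": -0.0014,"ty": -0.3327,"tz": -0.075,"wx": 0,"wy": 0,"wz": -0.0472},{"hand": 0,"tx": -0.0014,"ty": -0.3327,"tz": -0.05,"wx": 0,"wy": 0,"wz": -0.0472},{"hand": 0,"tx": -0.0014,"ty": -0.3327,"tz": -0.031,"wx": 0,"wy": 0,"wz": -0.0472},{"hand": 0,"tx": -0.0014,"ty": -0.3327,"tz": -0.031,"wx": 0,"wy": 0,"wz": -0.0472}])

```text
clock: 8.4
tcp_pos: [555.6, -29.0, 35.0]
tcp_rot: [[0.992, 0.127, -0.006], [0.127, -0.992, 0.0], [-0.006, -0.001, -1.0]]
contact_force: [-1.3, -0.5, -5.8]
gripper_width: 59.8
grasp_force: 30.0
```

Run:
```python
from go import *
from box import *
rect(558,-28.6,55,58,68,7.3,'top')
go((558,-28.6,22,7.3),(558,-28.6,20.8,7.3))
```

```text
top centre [555.5 -60.4] size [0. 0.] 1
t 8.45 tcp [556.7 -29.   37.7] yaw 7.28 w 60.2 F [ 0.4 -0.4 -2.9] g 29.98310923576355
(558, -28.6, 22, 7.3) -> [0.0014, -0.0002, 0.0156] [-0.0007, 0.0039, -0.0004]
(558, -28.6, 20.8, 7.3) -> [0.0014, -0.0002, 0.0168] [-0.0007, 0.0039, -0.0004]
```

>>> step_arm(deltas=[{"hand": 0,"tx": 0,"ty": 0,"tz": 0.008,"wx": 0,"wy": 0,"wz": 0},{"hand": 0,"tx": 0,"ty": 0,"tz": 0.014,"wx": 0,"wy": 0,"wz": 0},{"hand": 0,"tx": 0,"ty": 0,"tz": 0.014,"wx": 0,"wy": 0,"wz": 0},{"hand": 0,"tx": 0,"ty": 0,"tz": 0.014,"wx": 0,"wy": 0,"wz": 0},{"hand": 0,"tx": 0,"ty": 0,"tz": 0.014,"wx": 0,"wy": 0,"wz": 0}])

```text
clock: 8.87
tcp_pos: [558.2, -28.7, 26.2]
tcp_rot: [[0.992, 0.127, 0.001], [0.127, -0.992, -0.0], [0.001, 0.0, -1.0]]
contact_force: [-0.3, 0.9, -4.6]
gripper_width: 59.6
grasp_force: 30.0
```

Run:
```python
from go import *
go((558,-28.6,21.2,7.3))
```

```text
t 8.87 tcp [558.2 -28.7  26.2] yaw 7.31 w 59.6 F [-0.3  0.9 -4.6] g 29.98324155807495
(558, -28.6, 21.2, 7.3) -> [-0.0002, -0.0001, 0.005] [0.0002, -0.0008, 0.0001]
```

>>> step_arm(deltas=[{"hand": 0,"tx": 0,"ty": 0,"tz": 0.003,"wx": 0,"wy": 0,"wz": 0},{"hand": 0,"tx": 0,"ty": 0,"tz": 0.005,"wx": 0,"wy": 0,"wz": 0},{"hand": 0,"tx": 0,"ty": 0,"tz": 0.0052,"wx": 0,"wy": 0,"wz": 0},{"hand": 0,"tx": 0,"ty": 0,"tz": 0.0052,"wx": 0,"wy": 0,"wz": 0},{"hand": 0.82,"tx": 0,"ty": 0,"tz": 0.0052,"wx": 0,"wy": 0,"wz": 0},{"hand": 0.82,"tx": 0,"ty": 0,"tz": 0.0052,"wx": 0,"wy": 0,"wz": 0},{"hand": 0.82,"tx": 0,"ty": 0,"tz": 0.0052,"wx": 0,"wy": 0,"wz": 0},{"hand": 0.82,"tx": 0,"ty": 0,"tz": 0.0052,"wx": 0,"wy": 0,"wz": 0},{"hand": 0.82,"tx": 0,"ty": 0,"tz": -0.025,"wx": 0,"wy": 0,"wz": 0},{"hand": 0.82,"tx": 0,"ty": 0,"tz": -0.065,"wx": 0,"wy": 0,"wz": 0},{"hand": 0.82,"tx": 0,"ty": 0,"tz": -0.105,"wx": 0,"wy": 0,"wz": 0},{"hand": 0.82,"tx": 0,"ty": 0,"tz": -0.125,"wx": 0,"wy": 0,"wz": 0},{"hand": 1,"tx": -0.04,"ty": -0.04,"tz": -0.125,"wx": 0,"wy": 0,"wz": 0},{"hand": 1,"tx": -0.06,"ty": -0.08,"tz": -0.125,"wx": 0,"wy": 0,"wz": 0},{"hand": 1,"tx": -0.06,"ty": -0.12,"tz": -0.125,"wx": 0,"wy": 0,"wz": 0},{"hand": 1,"tx": -0.06,"ty": -0.16,"tz": -0.125,"wx": 0,"wy": 0,"wz": 0},{"hand": 1,"tx": -0.06,"ty": -0.2,"tz": -0.125,"wx": 0,"wy": 0,"wz": 0},{"hand": 1,"tx": -0.06,"ty": -0.24,"tz": -0.125,"wx": 0,"wy": 0,"wz": 0},{"hand": 1,"tx": -0.06,"ty": -0.24,"tz": -0.125,"wx": 0,"wy": 0,"wz": 0}])

```text
clock: 10.45
tcp_pos: [466.7, 206.3, 150.7]
tcp_rot: [[0.991, 0.13, 0.0], [0.13, -0.991, 0.001], [0.0, -0.001, -1.0]]
contact_force: [0.5, -0.7, 0.2]
gripper_width: 93.2
grasp_force: 0.0
```

Run:
```python
from go import *
from box import *
fs={n:grab(n) for n in('scene','top')}
rect(558,-28.6,47,52,64,7.3,'scene');rect(558,-28.6,47,52,64,7.3,'top')
a=[rectify(f,z,480,640,-100,50,2.5) for f in fs.values() for z in(12,56)]
cv2.imwrite('pics/p1.png',np.vstack([np.hstack(a[:2]),np.hstack(a[2:])])[:,:,::-1][::1])
go((454,333.5,130,0),(454,333.5,18,0))
```

```text
scene centre [559.3 -29. ] size [70.2 58.7] 479
top centre [559.7 -29.3] size [71.4 56.6] 934
t 10.65 tcp [468.  201.2 150.4] yaw 7.33 w 93.0 F [-0.4  0.8 -0.4] g 0.0
(454, 333.5, 130, 0) -> [0.003, -0.133, 0.0204] [0.0004, 0.0002, 0.1279]
(454, 333.5, 18, 0) -> [0.003, -0.133, 0.1324] [0.0004, 0.0002, 0.1279]
```

View pics/p1.png

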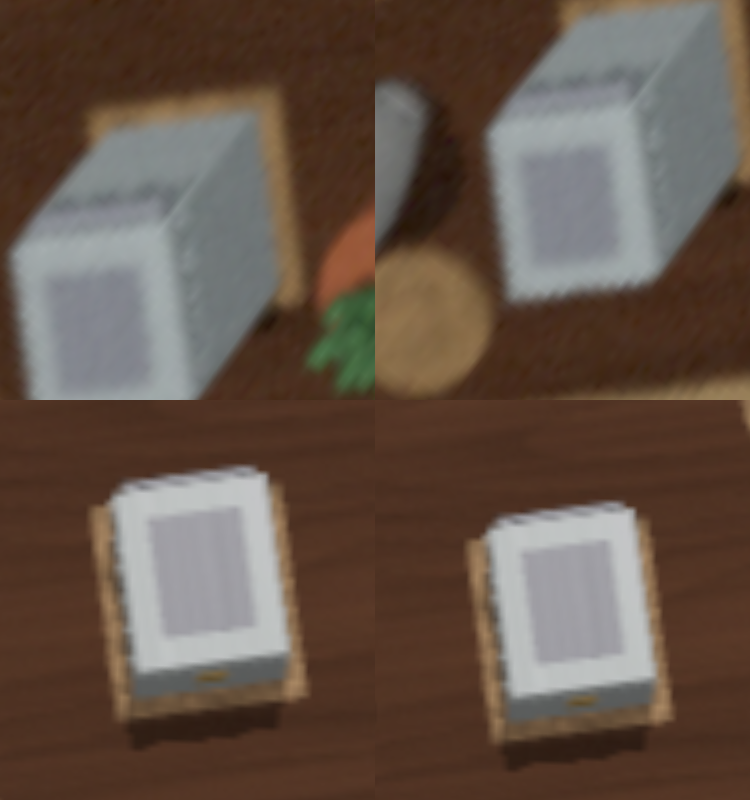

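Tin sits centred on the cork, with even margins of about 8 mm. Next I refine the candle and check its neighbours.

Run:
```python
from box import *
for n in('scene','top'):
    f=grab(n); W=cloud(f).reshape(-1,3)
    p=W[(np.hypot(W[:,0]-454,W[:,1]-333.5)<40)&(W[:,2]>51)&(W[:,2]<64)]; lo,hi=np.percentile(p[:,:2],[1.5,98.5],axis=0); print(n,len(p),(lo+hi)/2,hi-lo,np.median(p[:,2]))
    im=rectify(f,56,400,510,270,400,3); cv2.imwrite('pics/c_%s.png'%n,im[:,:,::-1])
m=W[(abs(W[:,0]-454)<110)&(abs(W[:,1]-333)<140)&(W[:,2]>12)]
g=np.zeros((220,280),np.uint8); i=((m[:,0]-344)).astype(int); j=(m[:,1]-193).astype(int); g[np.clip(i,0,219),np.clip(j,0,279)]=1
k,l,st,c=cv2.connectedComponentsWithStats(cv2.morphologyEx(g,3,np.ones((7,7))))
for a,b in zip(st[1:],c[1:]):
    if a[4]>80: print('obj x',344+a[1],344+a[1]+a[3],'y',193+a[0],193+a[0]+a[2])
a=[cv2.imread('pics/c_%s.png'%n) for n in('scene','top')]; cv2.imwrite('pics/c.png',np.hstack(a))
```

```text
scene 153 [453.79545252 334.18702799] [49.50086219 47.71617502] 55.951815747885355
top 238 [444.43267576 332.84127219] [30.86725746 46.40885332] 56.420341165359595
obj x 344 513 y 193 291
obj x 428 467 y 308 360
```

View pics/c.png

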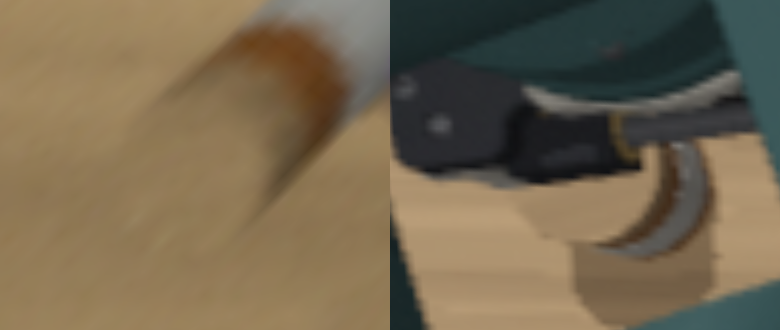

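>>> step_arm(deltas=[{"hand": 1,"tx": 0.001,"ty": -0.04,"tz": 0.02,"wx": 0,"wy": 0,"wz": 0},{"hand": 1,"tx": 0.002,"ty": -0.08,"tz": 0.03,"wx": 0,"wy": 0,"wz": 0},{"hand": 1,"tx": 0.003,"ty": -0.115,"tz": 0.03,"wx": 0,"wy": 0,"wz": 0},{"hand": 1,"tx": 0.003,"ty": -0.1335,"tz": 0.03,"wx": 0,"wy": 0,"wz": 0},{"hand": 1,"tx": 0.003,"ty": -0.1335,"tz": 0.03,"wx": 0,"wy": 0,"wz": 0},{"hand": 1,"tx": 0.003,"ty": -0.1335,"tz": 0.06,"wx": 0,"wy": 0,"wz": 0},{"hand": 1,"tx": 0.003,"ty": -0.1335,"tz": 0.1,"wx": 0,"wy": 0,"wz": 0},{"hand": 1,"tx": 0.003,"ty": -0.1335,"tz": 0.125,"wx": 0,"wy": 0,"wz": 0},{"hand": 1,"tx": 0.003,"ty": -0.1335,"tz": 0.142,"wx": 0,"wy": 0,"wz": 0},{"hand": 1,"tx": 0.003,"ty": -0.1335,"tz": 0.142,"wx": 0,"wy": 0,"wz": 0},{"hand": 1,"tx": 0.003,"ty": -0.1335,"tz": 0.142,"wx": 0,"wy": 0,"wz": 0},{"hand": 0,"tx": 0.003,"ty": -0.1335,"tz": 0.142,"wx": 0,"wy": 0,"wz": 0},{"hand": 0,"tx": 0.003,"ty": -0.1335,"tz": 0.142,"wx": 0,"wy": 0,"wz": 0},{"hand": 0,"tx": 0.003,"ty": -0.1335,"tz": 0.142,"wx": 0,"wy": 0,"wz": 0},{"hand": 0,"tx": 0.003,"ty": -0.1335,"tz": 0.142,"wx": 0,"wy": 0,"wz": 0},{"hand": 0,"tx": 0.003,"ty": -0.1335,"tz": 0.142,"wx": 0,"wy": 0,"wz": 0},{"hand": 0,"tx": 0.003,"ty": -0.1335,"tz": 0.142,"wx": 0,"wy": 0,"wz": 0},{"hand": 0,"tx": 0.003,"ty": -0.1335,"tz": 0.142,"wx": 0,"wy": 0,"wz": 0}])

```text
clock: 12.25
tcp_pos: [453.9, 334.8, 8.8]
tcp_rot: [[0.992, 0.127, 0.0], [0.127, -0.992, 0.0], [0.0, -0.0, -1.0]]
contact_force: [-0.5, -0.6, 2.9]
gripper_width: 51.4
grasp_force: 30.1
```

Run:
```python
from go import *
s=env.read_state()['tcp_pos']
go((s[0],s[1],160,7.3),(559,-29.1,160,7.3),(559,-29.1,s[2]+60,7.3))
```

```text
t 12.25 tcp [453.9 334.8   8.8] yaw 7.31 w 51.4 F [-0.5 -0.6  2.9] g 30.13889193534851
(np.float64(453.9280854906582), np.float64(334.7514032999678), 160, 7.3) -> [0.0, -0.0, -0.1512] [-0.0002, -0.0003, 0.0002]
(559, -29.1, 160, 7.3) -> [0.0579, 0.3742, -0.1513] [-0.0002, -0.0003, 0.0002]
(559, -29.1, np.float64(68.78031028666891), 7.3) -> [0.0579, 0.3743, -0.0601] [-0.0002, -0.0003, 0.0002]
```

>>> step_arm(deltas=[{"hand": 0,"tx": 0,"ty": 0,"tz": -0.03,"wx": 0,"wy": 0,"wz": 0},{"hand": 0,"tx": 0,"ty": 0,"tz": -0.07,"wx": 0,"wy": 0,"wz": 0},{"hand": 0,"tx": 0,"ty": 0,"tz": -0.11,"wx": 0,"wy": 0,"wz": 0},{"hand": 0,"tx": 0.003,"ty": 0.02,"tz": -0.14,"wx": 0,"wy": 0,"wz": 0},{"hand": 0,"tx": 0.009,"ty": 0.055,"tz": -0.15,"wx": 0,"wy": 0,"wz": 0},{"hand": 0,"tx": 0.015,"ty": 0.09,"tz": -0.15,"wx": 0,"wy": 0,"wz": 0},{"hand": 0,"tx": 0.02,"ty": 0.125,"tz": -0.15,"wx": 0,"wy": 0,"wz": 0},{"hand": 0,"tx": 0.025,"ty": 0.16,"tz": -0.15,"wx": 0,"wy": 0,"wz": 0},{"hand": 0,"tx": 0.03,"ty": 0.195,"tz": -0.15,"wx": 0,"wy": 0,"wz": 0},{"hand": 0,"tx": 0.035,"ty": 0.23,"tz": -0.15,"wx": 0,"wy": 0,"wz": 0},{"hand": 0,"tx": 0.041,"ty": 0.265,"tz": -0.15,"wx": 0,"wy": 0,"wz": 0},{"hand": 0,"tx": 0.047,"ty": 0.3,"tz": -0.15,"wx": 0,"wy": 0,"wz": 0},{"hand": 0,"tx": 0.052,"ty": 0.335,"tz": -0.15,"wx": 0,"wy": 0,"wz": 0},{"hand": 0,"tx": 0.056,"ty": 0.36,"tz": -0.145,"wx": 0,"wy": 0,"wz": 0},{"hand": 0,"tx": 0.058,"ty": 0.3743,"tz": -0.13,"wx": 0,"wy": 0,"wz": 0},{"hand": 0,"tx": 0.058,"ty": 0.3743,"tz": -0.1,"wx": 0,"wy": 0,"wz": 0},{"hand": 0,"tx": 0.058,"ty": 0.3743,"tz": -0.08,"wx": 0,"wy": 0,"wz": 0},{"hand": 0,"tx": 0.058,"ty": 0.3743,"tz": -0.066,"wx": 0,"wy": 0,"wz": 0},{"hand": 0,"tx": 0.058,"ty": 0.3743,"tz": -0.062,"wx": 0,"wy": 0,"wz": 0},{"hand": 0,"tx": 0.058,"ty": 0.3743,"tz": -0.062,"wx": 0,"wy": 0,"wz": 0}])

```text
clock: 13.92
tcp_pos: [558.7, -29.1, 69.9]
tcp_rot: [[0.992, 0.128, -0.001], [0.128, -0.992, 0.0], [-0.001, -0.0, -1.0]]
contact_force: [-0.1, -0.2, -0.8]
gripper_width: 51.4
grasp_force: 30.0
```

>>> step_arm(deltas=[{"hand": 0,"tx": 0,"ty": 0,"tz": 0,"wx": 0,"wy": 0,"wz": 0},{"hand": 0,"tx": 0,"ty": 0,"tz": 0,"wx": 0,"wy": 0,"wz": 0}])

```text
clock: 14.08
tcp_pos: [559.7, -29.1, 72.1]
tcp_rot: [[0.992, 0.128, 0.002], [0.128, -0.992, -0.0], [0.002, 0.0, -1.0]]
contact_force: [-0.8, 1.1, -2.3]
gripper_width: 51.1
grasp_force: 30.0
```

Run:
```python
from go import *
go((559,-29.1,65,7.3))
```

```text
t 14.08 tcp [559.7 -29.1  72.1] yaw 7.33 w 51.1 F [-0.8  1.1 -2.3] g 29.999743402004242
(559, -29.1, 65, 7.3) -> [-0.0007, -0.0001, 0.0071] [0.0004, -0.0019, 0.0005]
```

>>> step_arm(deltas=[{"hand": 0,"tx": -0.0003,"ty": 0,"tz": 0.003,"wx": 0,"wy": 0,"wz": 0},{"hand": 0,"tx": -0.0003,"ty": 0,"tz": 0.005,"wx": 0,"wy": 0,"wz": 0},{"hand": 0,"tx": -0.0003,"ty": 0,"tz": 0.0062,"wx": 0,"wy": 0,"wz": 0},{"hand": 0,"tx": -0.0003,"ty": 0,"tz": 0.0062,"wx": 0,"wy": 0,"wz": 0},{"hand": 0,"tx": -0.0003,"ty": 0,"tz": 0.0062,"wx": 0,"wy": 0,"wz": 0}])

```text
clock: 14.5
tcp_pos: [558.8, -29.3, 64.7]
tcp_rot: [[0.992, 0.127, 0.0], [0.127, -0.992, 0.0], [0.0, 0.0, -1.0]]
contact_force: [-1.6, 0.7, 2.7]
gripper_width: 51.2
grasp_force: 30.0
```

>>> step_arm(deltas=[{"hand": 0.8,"tx": 0,"ty": 0,"tz": 0,"wx": 0,"wy": 0,"wz": 0},{"hand": 0.8,"tx": 0,"ty": 0,"tz": 0,"wx": 0,"wy": 0,"wz": 0},{"hand": 0.8,"tx": 0,"ty": 0,"tz": 0,"wx": 0,"wy": 0,"wz": 0},{"hand": 0.8,"tx": 0,"ty": 0,"tz": -0.02,"wx": 0,"wy": 0,"wz": 0},{"hand": 0.8,"tx": 0,"ty": 0,"tz": -0.06,"wx": 0,"wy": 0,"wz": 0},{"hand": 0.8,"tx": 0,"ty": 0,"tz": -0.1,"wx": 0,"wy": 0,"wz": 0},{"hand": 0.8,"tx": 0,"ty": 0,"tz": -0.12,"wx": 0,"wy": 0,"wz": 0},{"hand": 1,"tx": -0.03,"ty": -0.02,"tz": -0.12,"wx": 0,"wy": 0,"wz": 0},{"hand": 1,"tx": -0.06,"ty": -0.05,"tz": -0.12,"wx": 0,"wy": 0,"wz": 0},{"hand": 1,"tx": -0.09,"ty": -0.08,"tz": -0.12,"wx": 0,"wy": 0,"wz": 0},{"hand": 1,"tx": -0.09,"ty": -0.12,"tz": -0.12,"wx": 0,"wy": 0,"wz": 0},{"hand": 1,"tx": -0.09,"ty": -0.16,"tz": -0.12,"wx": 0,"wy": 0,"wz": 0},{"hand": 1,"tx": -0.09,"ty": -0.2,"tz": -0.12,"wx": 0,"wy": 0,"wz": 0},{"hand": 1,"tx": -0.09,"ty": -0.24,"tz": -0.12,"wx": 0,"wy": 0,"wz": 0},{"hand": 1,"tx": -0.09,"ty": -0.24,"tz": -0.12,"wx": 0,"wy": 0,"wz": 0},{"hand": 1,"tx": -0.09,"ty": -0.24,"tz": -0.12,"wx": 0,"wy": 0,"wz": 0}])

```text
clock: 15.83
tcp_pos: [438.4, 198.9, 184.2]
tcp_rot: [[0.991, 0.131, -0.0], [0.131, -0.991, -0.0], [-0.0, 0.0, -1.0]]
contact_force: [-0.4, -0.3, -0.3]
gripper_width: 92.7
grasp_force: 0.0
```

Run:
```python
from go import *
from box import *
fs={n:grab(n) for n in('scene','top')}
for n,f in fs.items():
    W=cloud(f).reshape(-1,3)
    p=W[(np.hypot(W[:,0]-559,W[:,1]+29)<45)&(W[:,2]>107)&(W[:,2]<120)]; lo,hi=np.percentile(p[:,:2],[1.5,98.5],axis=0); print(n,len(p),'candle',(lo+hi)/2,hi-lo,np.median(p[:,2]))
rect(558,-28.6,47,52,64,7.3,'scene');rect(558,-28.6,47,52,64,7.3,'top')
W=cloud(fs['top']).reshape(-1,3)
for n in fs:
    W=cloud(fs[n]).reshape(-1,3); p=W[(np.hypot(W[:,0]-593,W[:,1]-375)<48)&(W[:,2]>20)&(W[:,2]<90)]; print(n,'frame',len(p),cv2.minAreaRect(p[p[:,2]>72][:,:2].astype(np.float32)),p[p[:,2]>72].mean(0))
im=rectify(fs['top'],78,540,650,320,430,3); im2=rectify(fs['scene'],78,540,650,320,430,3)
im3=rectify(fs['top'],112,500,600,-80,20,3);cv2.imwrite('pics/f1.png',np.hstack([im[:300,:300],im2[:300,:300]])[:,:,::-1])
a=[f['color'][y:y+130,x:x+170] for f,x,y in((fs['scene'],200,170),(fs['top'],210,130))]
cv2.imwrite('pics/c1.png',cv2.resize(np.hstack(a),None,fx=2.3,fy=2.3)[:,:,::-1])
go((593,375.2,150,-22))
```

```text
scene 257 candle [559.25754147 -29.39349998] [48.60050135 47.88254069] 111.5430440720349
top 537 candle [559.10511495 -30.15042141] [47.38741795 46.86553778] 112.57987983860698
scene centre [560.1 -29.3] size [73.8 57.2] 267
top centre [557.8 -29.5] size [68.2 57.8] 343
scene frame 452 ((593.5950927734375, 375.89178466796875), (62.04989242553711, 20.39141273498535), 69.08108520507812) [594.27504407 374.67408026  76.58355062]
top frame 0 ((0.0, 0.0), (0.0, 0.0), 0.0) [nan nan nan]
t 16.03 tcp [439.2 196.2 184.3] yaw 7.22 w 93.4 F [ 0.1 -1.   0.1] g 0.0
(593, 375.2, 150, -22) -> [0.1751, -0.1582, 0.0343] [0.0002, -0.0, 0.51]<stdin>:10: RuntimeWarning: Mean of empty slice.
  ret = um.true_divide(
```

View pics/c1.png

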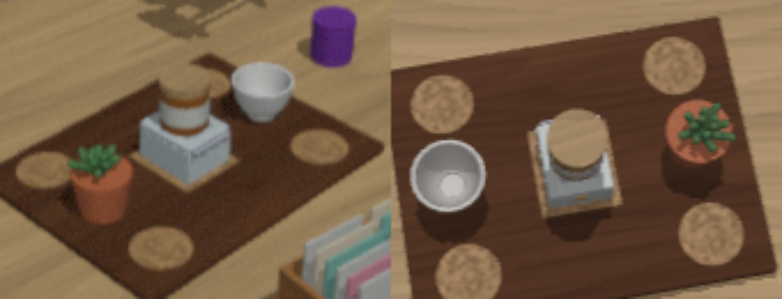

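View pics/f1.png

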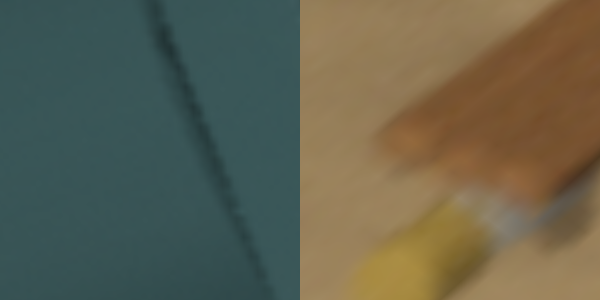

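Run:
```python
from go import *
s=env.read_state(); print(np.round(s['joint_pos'],3))
W=np.load('W.npy'); a=np.radians(-21.5)
m=W[(np.hypot(W[:,0]-593,W[:,1]-375)<110)&(W[:,2]>8)]
g=np.zeros((220,220),np.uint8); g[np.clip((m[:,0]-483).astype(int),0,219),np.clip((m[:,1]-265).astype(int),0,219)]=1
k,l,st,c=cv2.connectedComponentsWithStats(cv2.morphologyEx(g,3,np.ones((7,7))))
for q in st[1:]:
    if q[4]>60: print('obj x',483+q[1],483+q[1]+q[3],'y',265+q[0],265+q[0]+q[2])
p=W[(np.hypot(W[:,0]-593,W[:,1]-375)<48)&(W[:,2]>14)&(W[:,2]<76)]
for ang in(-20,-21,-21.5,-22,-23):
    r=np.radians(ang); l=p[:,:2]@np.array([[np.cos(r),-np.sin(r)],[np.sin(r),np.cos(r)]]); print(ang,np.percentile(l[:,0],[5,95]).ptp() if hasattr(np.ndarray,'ptp') else np.diff(np.percentile(l[:,0],[5,95])),np.percentile(l[:,1],[1,99]))
go((593.2,375.3,150,68.5),(593.2,375.3,150,-111.5))
```

```text
[ 0.367 -0.307  1.89  -0.     1.558  1.812]
obj x 503 527 y 437 461
obj x 567 621 y 340 408
obj x 589 628 y 265 292
obj x 640 675 y 439 470Traceback (most recent call last):
  File "<stdin>", line 11, in <module>
AttributeError: `ptp` was removed from the ndarray class in NumPy 2.0. Use np.ptp(arr, ...) instead.
```

Run:
```python
from go import *
W=np.load('W.npy'); p=W[(np.hypot(W[:,0]-593,W[:,1]-375)<48)&(W[:,2]>14)&(W[:,2]<76)]
for ang in(-20,-21,-22,-23,-24):
    r=np.radians(ang); l=p[:,:2]@np.array([[np.cos(r),-np.sin(r)],[np.sin(r),np.cos(r)]]); print(ang,np.diff(np.percentile(l[:,0],[5,95])),np.percentile(l[:,0],[5,95]),np.percentile(l[:,1],[1,99]))
go((593.2,375.3,150,68.5))
```

```text
-20 [12.96574727] [423.02805454 435.99380181] [525.02763694 585.09924151]
-21 [12.72326099] [413.44140719 426.16466818] [532.42649209 592.57543112]
-22 [12.78223396] [403.52249417 416.30472814] [539.66009297 599.87111651]
-23 [12.96464254] [393.3957079  406.36035044] [546.72269004 606.98407534]
-24 [13.55365276] [383.05825913 396.61191189] [553.63721316 613.91214095]
t 16.03 tcp [439.2 196.2 184.3] yaw 7.22 w 93.4 F [ 0.1 -1.   0.1] g 0.0
(593.2, 375.3, 150, 68.5) -> [0.1753, -0.1583, 0.0343] [0.0002, 0.0001, -1.0695]
```

>>> step_arm(deltas=[{"hand": 0.45,"tx": 0.025,"ty": -0.022,"tz": 0.005,"wx": 0,"wy": 0,"wz": -0.11},{"hand": 0.45,"tx": 0.05,"ty": -0.045,"tz": 0.01,"wx": 0,"wy": 0,"wz": -0.23},{"hand": 0.45,"tx": 0.075,"ty": -0.068,"tz": 0.015,"wx": 0,"wy": 0,"wz": -0.35},{"hand": 0.45,"tx": 0.1,"ty": -0.09,"tz": 0.02,"wx": 0,"wy": 0,"wz": -0.47},{"hand": 0.45,"tx": 0.125,"ty": -0.113,"tz": 0.025,"wx": 0,"wy": 0,"wz": -0.59},{"hand": 0.45,"tx": 0.15,"ty": -0.135,"tz": 0.03,"wx": 0,"wy": 0,"wz": -0.71},{"hand": 0.45,"tx": 0.165,"ty": -0.15,"tz": 0.0343,"wx": 0,"wy": 0,"wz": -0.83},{"hand": 0.45,"tx": 0.1753,"ty": -0.158,"tz": 0.0343,"wx": 0,"wy": 0,"wz": -0.95},{"hand": 0.45,"tx": 0.1753,"ty": -0.158,"tz": 0.0343,"wx": 0,"wy": 0,"wz": -1.0695},{"hand": 0.45,"tx": 0.1753,"ty": -0.158,"tz": 0.0343,"wx": 0,"wy": 0,"wz": -1.0695},{"hand": 0.45,"tx": 0.1753,"ty": -0.158,"tz": 0.0343,"wx": 0,"wy": 0,"wz": -1.0695},{"hand": 0.45,"tx": 0.1753,"ty": -0.158,"tz": 0.0343,"wx": 0,"wy": 0,"wz": -1.0695}])

```text
clock: 17.03
tcp_pos: [593.0, 375.2, 150.3]
tcp_rot: [[0.37, 0.929, 0.0], [0.929, -0.37, 0.0], [0.0, 0.0, -1.0]]
contact_force: [-0.2, -0.2, -0.2]
gripper_width: 41.7
grasp_force: 0.0
```

Run:
```python
from go import *
go((593.4,375.1,31,68.5))
```

```text
t 17.03 tcp [593.  375.2 150.3] yaw 68.27 w 41.7 F [-0.2 -0.2 -0.2] g 0.0
(593.4, 375.1, 31, 68.5) -> [0.0, 0.0004, 0.1193] [0.0001, -0.0001, -0.0041]
```

>>> step_arm(deltas=[{"hand": 0.45,"tx": 0,"ty": 0.0004,"tz": 0.03,"wx": 0,"wy": 0,"wz": -0.004},{"hand": 0.45,"tx": 0,"ty": 0.0004,"tz": 0.065,"wx": 0,"wy": 0,"wz": -0.004},{"hand": 0.45,"tx": 0,"ty": 0.0004,"tz": 0.095,"wx": 0,"wy": 0,"wz": -0.004},{"hand": 0.45,"tx": 0,"ty": 0.0004,"tz": 0.113,"wx": 0,"wy": 0,"wz": -0.004},{"hand": 0.45,"tx": 0,"ty": 0.0004,"tz": 0.119,"wx": 0,"wy": 0,"wz": -0.004},{"hand": 0.45,"tx": 0,"ty": 0.0004,"tz": 0.119,"wx": 0,"wy": 0,"wz": -0.004},{"hand": 0.45,"tx": 0,"ty": 0.0004,"tz": 0.119,"wx": 0,"wy": 0,"wz": -0.004},{"hand": 0,"tx": 0,"ty": 0.0004,"tz": 0.119,"wx": 0,"wy": 0,"wz": -0.004},{"hand": 0,"tx": 0,"ty": 0.0004,"tz": 0.119,"wx": 0,"wy": 0,"wz": -0.004},{"hand": 0,"tx": 0,"ty": 0.0004,"tz": 0.119,"wx": 0,"wy": 0,"wz": -0.004},{"hand": 0,"tx": 0,"ty": 0.0004,"tz": 0.119,"wx": 0,"wy": 0,"wz": -0.004},{"hand": 0,"tx": 0,"ty": 0.0004,"tz": 0.119,"wx": 0,"wy": 0,"wz": -0.004}])

```text
clock: 18.03
tcp_pos: [593.2, 376.2, 31.5]
tcp_rot: [[0.362, 0.932, 0.001], [0.932, -0.362, 0.0], [0.0, 0.0, -1.0]]
contact_force: [0.7, -0.4, 0.9]
gripper_width: 13.1
grasp_force: 0.6
```

Run:
```python
from go import *
s=env.read_state()['tcp_pos']
t=loc((558.5,-28.6),7.26,85,115); print(t)
go((s[0],s[1],150,68.5),(t[0],t[1],150,97.3),(t[0],t[1],s[2]+20,97.3))
```

```text
(np.float64(628.2857551941877), np.float64(96.21966340275439))
t 18.03 tcp [593.2 376.2  31.5] yaw 68.81 w 13.1 F [ 0.7 -0.4  0.9] g 0.6309336796402931
(np.float64(593.2265332708737), np.float64(376.2189001502194), 150, 68.5) -> [0.0001, 0.0, -0.1185] [0.0004, -0.0005, 0.0054]
(np.float64(628.2857551941877), np.float64(96.21966340275439), 150, 97.3) -> [-0.2483, 0.134, -0.1185] [0.0005, -0.0004, -0.4973]
(np.float64(628.2857551941877), np.float64(96.21966340275439), np.float64(51.52011755705334), 97.3) -> [-0.2484, 0.1339, -0.0201] [0.0005, -0.0004, -0.4973]
```

>>> step_arm(deltas=[{"hand": 0,"tx": 0,"ty": 0,"tz": 0,"wx": 0,"wy": 0,"wz": 0},{"hand": 0,"tx": 0,"ty": 0,"tz": -0.02,"wx": 0,"wy": 0,"wz": 0},{"hand": 0,"tx": 0,"ty": 0,"tz": -0.055,"wx": 0,"wy": 0,"wz": 0},{"hand": 0,"tx": 0,"ty": 0,"tz": -0.09,"wx": 0,"wy": 0,"wz": 0},{"hand": 0,"tx": -0.01,"ty": 0.005,"tz": -0.12,"wx": 0,"wy": 0,"wz": -0.02},{"hand": 0,"tx": -0.035,"ty": 0.019,"tz": -0.12,"wx": 0,"wy": 0,"wz": -0.08},{"hand": 0,"tx": -0.065,"ty": 0.035,"tz": -0.12,"wx": 0,"wy": 0,"wz": -0.14},{"hand": 0,"tx": -0.095,"ty": 0.051,"tz": -0.12,"wx": 0,"wy": 0,"wz": -0.2},{"hand": 0,"tx": -0.125,"ty": 0.067,"tz": -0.12,"wx": 0,"wy": 0,"wz": -0.26},{"hand": 0,"tx": -0.155,"ty": 0.084,"tz": -0.12,"wx": 0,"wy": 0,"wz": -0.32},{"hand": 0,"tx": -0.185,"ty": 0.1,"tz": -0.12,"wx": 0,"wy": 0,"wz": -0.38},{"hand": 0,"tx": -0.215,"ty": 0.116,"tz": -0.12,"wx": 0,"wy": 0,"wz": -0.44},{"hand": 0,"tx": -0.235,"ty": 0.127,"tz": -0.12,"wx": 0,"wy": 0,"wz": -0.48},{"hand": 0,"tx": -0.2474,"ty": 0.134,"tz": -0.12,"wx": 0,"wy": 0,"wz": -0.4973},{"hand": 0,"tx": -0.2474,"ty": 0.134,"tz": -0.115,"wx": 0,"wy": 0,"wz": -0.4973},{"hand": 0,"tx": -0.2474,"ty": 0.134,"tz": -0.085,"wx": 0,"wy": 0,"wz": -0.4973},{"hand": 0,"tx": -0.2474,"ty": 0.134,"tz": -0.055,"wx": 0,"wy": 0,"wz": -0.4973},{"hand": 0,"tx": -0.2474,"ty": 0.134,"tz": -0.03,"wx": 0,"wy": 0,"wz": -0.4973},{"hand": 0,"tx": -0.2474,"ty": 0.134,"tz": -0.018,"wx": 0,"wy": 0,"wz": -0.4973},{"hand": 0,"tx": -0.2474,"ty": 0.134,"tz": -0.018,"wx": 0,"wy": 0,"wz": -0.4973}])

```text
clock: 19.7
tcp_pos: [627.0, 97.5, 45.8]
tcp_rot: [[-0.127, 0.992, -0.005], [0.992, 0.127, -0.0], [0.0, -0.005, -1.0]]
contact_force: [-0.5, 0.3, -1.4]
gripper_width: 11.8
grasp_force: 30.0
```

>>> step_arm(deltas=[{"hand": 0,"tx": 0,"ty": 0,"tz": 0,"wx": 0,"wy": 0,"wz": 0},{"hand": 0,"tx": 0,"ty": 0,"tz": 0,"wx": 0,"wy": 0,"wz": 0},{"hand": 0,"tx": 0,"ty": 0,"tz": 0,"wx": 0,"wy": 0,"wz": 0}])

```text
clock: 19.95
tcp_pos: [629.5, 97.3, 51.1]
tcp_rot: [[-0.127, 0.992, 0.003], [0.992, 0.127, 0.0], [-0.0, 0.003, -1.0]]
contact_force: [0.9, -0.9, -1.8]
gripper_width: 11.6
grasp_force: 30.0
```

Run:
```python
from go import *
from box import *
for n in('scene','top'):
    W=cloud(grab(n)).reshape(-1,3); 
    for z in((26,45),(18,27)):
        p=W[(np.hypot(W[:,0]-628,W[:,1]-96.5)<42)&(W[:,2]>z[0])&(W[:,2]<z[1])]
        if len(p)>8: print(n,z,len(p),cv2.minAreaRect(p[:,:2].astype(np.float32)),p.min(0),p.max(0))
go((628.2,97.2,43.5,97.3))
```

```text
scene (26, 45) 218 ((630.1469116210938, 98.19854736328125), (37.386924743652344, 64.05571746826172), 0.2935686409473419) [611.59965957  66.16762586  26.11714059] [648.98159881 130.28158547  44.67192463]
scene (18, 27) 63 ((642.0379638671875, 92.17803955078125), (68.68286895751953, 33.10569381713867), 66.07472229003906) [613.42006872  66.46036374  19.13351016] [651.18930647 130.28158547  26.88946476]
t 20.05 tcp [629.2  97.2  50.5] yaw 97.3 w 12.0 F [ 0.8 -0.4 -1.6] g 29.999601244926453
(628.2, 97.2, 43.5, 97.3) -> [0.0001, -0.001, 0.007] [0.002, -0.0, 0.0001]
```

>>> step_arm(deltas=[{"hand": 0,"tx": 0,"ty": -0.0004,"tz": 0.003,"wx": 0,"wy": 0,"wz": 0},{"hand": 0,"tx": 0,"ty": -0.0004,"tz": 0.005,"wx": 0,"wy": 0,"wz": 0},{"hand": 0,"tx": 0,"ty": -0.0004,"tz": 0.0062,"wx": 0,"wy": 0,"wz": 0},{"hand": 0,"tx": 0,"ty": -0.0004,"tz": 0.0062,"wx": 0,"wy": 0,"wz": 0},{"hand": 0,"tx": 0,"ty": -0.0004,"tz": 0.0062,"wx": 0,"wy": 0,"wz": 0},{"hand": 0,"tx": 0,"ty": -0.0004,"tz": 0.0062,"wx": 0,"wy": 0,"wz": 0}])

```text
clock: 20.55
tcp_pos: [628.3, 97.0, 43.3]
tcp_rot: [[-0.127, 0.992, 0.0], [0.992, 0.127, 0.0], [-0.0, 0.0, -1.0]]
contact_force: [-1.5, 0.3, 5.8]
gripper_width: 12.2
grasp_force: 30.0
```

>>> step_arm(deltas=[{"hand": 0.4,"tx": 0,"ty": 0,"tz": 0,"wx": 0,"wy": 0,"wz": 0},{"hand": 0.4,"tx": 0,"ty": 0,"tz": 0,"wx": 0,"wy": 0,"wz": 0},{"hand": 0.4,"tx": 0,"ty": 0,"tz": 0,"wx": 0,"wy": 0,"wz": 0},{"hand": 0.4,"tx": 0,"ty": 0,"tz": -0.03,"wx": 0,"wy": 0,"wz": 0},{"hand": 0.4,"tx": 0,"ty": 0,"tz": -0.07,"wx": 0,"wy": 0,"wz": 0},{"hand": 0.4,"tx": 0,"ty": 0,"tz": -0.11,"wx": 0,"wy": 0,"wz": 0},{"hand": 0.4,"tx": 0,"ty": 0,"tz": -0.15,"wx": 0,"wy": 0,"wz": 0},{"hand": 0.8,"tx": -0.03,"ty": -0.02,"tz": -0.15,"wx": 0,"wy": 0,"wz": 0.1},{"hand": 0.8,"tx": -0.06,"ty": -0.045,"tz": -0.15,"wx": 0,"wy": 0,"wz": 0.2},{"hand": 0.8,"tx": -0.09,"ty": -0.07,"tz": -0.15,"wx": 0,"wy": 0,"wz": 0.3},{"hand": 0.8,"tx": -0.12,"ty": -0.09,"tz": -0.15,"wx": 0,"wy": 0,"wz": 0.4},{"hand": 0.8,"tx": -0.15,"ty": -0.11,"tz": -0.15,"wx": 0,"wy": 0,"wz": 0.5},{"hand": 0.8,"tx": -0.18,"ty": -0.135,"tz": -0.15,"wx": 0,"wy": 0,"wz": 0.6},{"hand": 0.8,"tx": -0.21,"ty": -0.16,"tz": -0.15,"wx": 0,"wy": 0,"wz": 0.7},{"hand": 0.8,"tx": -0.24,"ty": -0.18,"tz": -0.15,"wx": 0,"wy": 0,"wz": 0.8},{"hand": 0.8,"tx": -0.276,"ty": -0.207,"tz": -0.15,"wx": 0,"wy": 0,"wz": 0.9},{"hand": 0.8,"tx": -0.276,"ty": -0.207,"tz": -0.15,"wx": 0,"wy": 0,"wz": 0.9},{"hand": 0.8,"tx": -0.276,"ty": -0.207,"tz": -0.15,"wx": 0,"wy": 0,"wz": 0.9}])

```text
clock: 22.05
tcp_pos: [457.0, -204.8, 192.9]
tcp_rot: [[0.7, 0.714, 0.0], [0.714, -0.7, -0.0], [0.0, 0.0, -1.0]]
contact_force: [0.1, -0.4, -1.0]
gripper_width: 74.1
grasp_force: 0.0
```

Run:
```python
from go import *
from box import *
fs={n:grab(n) for n in('scene','top')}
for n,f in fs.items():
    W=cloud(f).reshape(-1,3)
    p=W[(np.hypot(W[:,0]-628,W[:,1]-96.5)<46)&(W[:,2]>26)&(W[:,2]<98)]
    r=np.radians(7.26); R=np.array([[np.cos(r),-np.sin(r)],[np.sin(r),np.cos(r)]]); l=p[:,:2]@R
    best=min(np.arange(0,15,.5),key=lambda a:np.diff(np.percentile(p[:,:2]@np.array([np.cos(np.radians(a)),np.sin(np.radians(a))]),[5,95]))[0])
    print(n,len(p),'frame centre',R@((np.percentile(l,2,axis=0)+np.percentile(l,98,axis=0))/2),np.percentile(l,98,axis=0)-np.percentile(l,2,axis=0),'yaw',best,'zmax',p[:,2].max())
    p=W[(np.hypot(W[:,0]-445,W[:,1]+350)<50)&(W[:,2]>6)&(W[:,2]<32)]
    from scipy.optimize import least_squares
    q=least_squares(lambda q:np.hypot(p[:,0]-q[0],p[:,1]-q[1])-21,[445,-350],loss='soft_l1').x; print('rabbit',q)
a=[f['color'][y:y+160,x:x+170] for f,x,y in((fs['scene'],230,140),(fs['top'],190,110))]
cv2.imwrite('pics/f2.png',cv2.resize(np.hstack(a),None,fx=2.3,fy=2.3)[:,:,::-1])
b=[rectify(f,12,580,680,45,145,3) for f in fs.values()]; cv2.imwrite('pics/f3.png',np.hstack(b)[:,:,::-1])
s=env.read_state(); print(np.round(s['joint_pos'],2))
go((444,-350.5,150,5),(444,-350.5,150,-60))
```

```text
scene 485 frame centre [627.72829058  96.5558565 ] [12.8737268  57.72232186] yaw 4.5 zmax 91.83760749947402
rabbit [ 443.20133646 -349.28001323]
top 453 frame centre [626.76730497  95.85014533] [12.37410474 57.82437785] yaw 7.0 zmax 94.22952508393918
rabbit [ 444.58952154 -351.94421813]
[-0.47 -0.26  1.84  0.    1.56  0.3 ]
t 22.15 tcp [ 458.2 -202.8  192.9] yaw 45.77 w 74.6 F [-0.2 -1.6  0.8] g 0.0
(444, -350.5, 150, 5) -> [-0.1157, 0.0928, 0.0428] [-0.0001, -0.0003, 0.7116]
(444, -350.5, 150, -60) -> [-0.1157, 0.0928, 0.0428] [-0.0003, -0.0002, 1.8461]
```

View pics/f2.png

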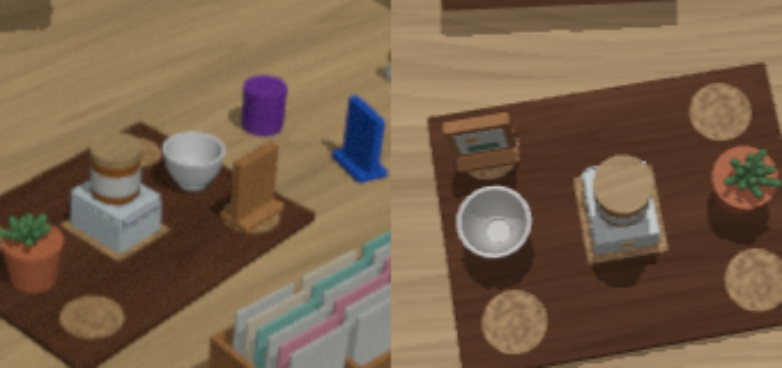

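View pics/f3.png

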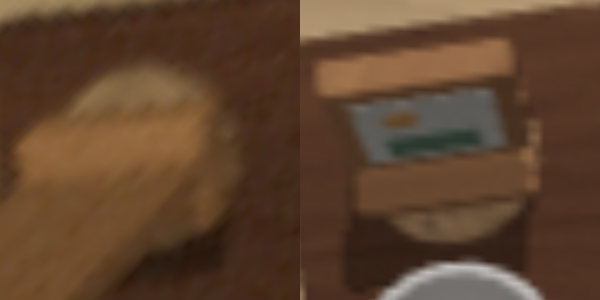

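Frame stands on its spot within about 1 mm and upright; the candle is centred on the tin. Next, a close look at the rabbit before I grasp it.

Run:
```python
from box import *
a=cv2.imread('pics/scene0.png')[225:285,105:165]; b=cv2.imread('pics/top0.png')[215:275,415:475]
cv2.imwrite('pics/rab.png',cv2.resize(np.hstack([a,b]),None,fx=6,fy=6,interpolation=2))
W=np.load('W.npy'); p=W[(np.hypot(W[:,0]-444,W[:,1]+350.5)<60)&(W[:,2]>5)]
for z0,z1 in((5,12),(12,20),(20,34),(34,50),(50,62),(65,95)):
    q=p[(p[:,2]>z0)&(p[:,2]<z1)]; d=q[:,:2]-[444,-350.5]; r=np.hypot(*d.T); m=r>24
    print(z0,z1,len(q),q.mean(0).round(1),'far',m.sum(),(d[m].mean(0).round(1) if m.any() else ''),r.max().round(1))
```

```text
5 12 100 [ 446.5 -351.6    8.5] far 14 [-16.3 -10.3] 57.2
12 20 97 [ 449.  -347.9   15.6] far 2 [-19.9  -5.7] 24.7
20 34 158 [ 452.4 -347.7   27.3] far 0  23.8
34 50 280 [ 449.7 -346.9   39.6] far 0  23.4
50 62 225 [ 443.5 -350.3   56.6] far 0  21.1
65 95 166 [ 446.1 -350.3   76.8] far 0  16.6
```

View pics/rab.png

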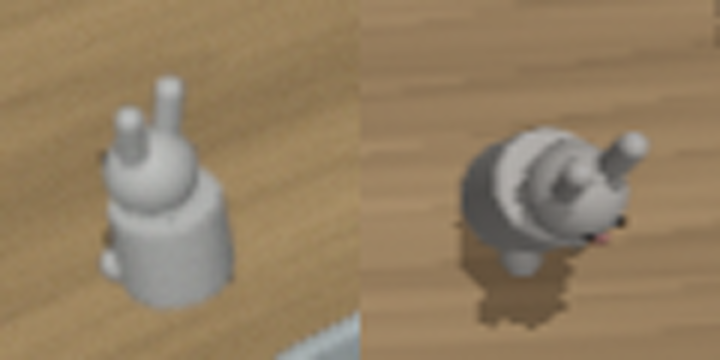

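Run:
```python
from go import *
go((443.9,-350.6,140,24),(443.9,-350.6,7.5,24))
```

```text
t 22.15 tcp [ 458.2 -202.8  192.9] yaw 45.77 w 74.6 F [-0.2 -1.6  0.8] g 0.0
(443.9, -350.6, 140, 24) -> [-0.1159, 0.0928, 0.0528] [-0.0, -0.0003, 0.38]
(443.9, -350.6, 7.5, 24) -> [-0.1159, 0.0928, 0.1853] [-0.0, -0.0003, 0.38]
```

>>> step_arm(deltas=[{"hand": 0.72,"tx": -0.03,"ty": 0.024,"tz": 0.01,"wx": 0,"wy": 0,"wz": 0.1},{"hand": 0.72,"tx": -0.06,"ty": 0.048,"tz": 0.02,"wx": 0,"wy": 0,"wz": 0.2},{"hand": 0.72,"tx": -0.09,"ty": 0.072,"tz": 0.03,"wx": 0,"wy": 0,"wz": 0.3},{"hand": 0.72,"tx": -0.1159,"ty": 0.0928,"tz": 0.045,"wx": 0,"wy": 0,"wz": 0.38},{"hand": 0.72,"tx": -0.1159,"ty": 0.0928,"tz": 0.045,"wx": 0,"wy": 0,"wz": 0.38},{"hand": 0.72,"tx": -0.1159,"ty": 0.0928,"tz": 0.06,"wx": 0,"wy": 0,"wz": 0.38},{"hand": 0.72,"tx": -0.1159,"ty": 0.0928,"tz": 0.09,"wx": 0,"wy": 0,"wz": 0.38},{"hand": 0.72,"tx": -0.1159,"ty": 0.0928,"tz": 0.12,"wx": 0,"wy": 0,"wz": 0.38},{"hand": 0.72,"tx": -0.1159,"ty": 0.0928,"tz": 0.15,"wx": 0,"wy": 0,"wz": 0.38},{"hand": 0.72,"tx": -0.1159,"ty": 0.0928,"tz": 0.172,"wx": 0,"wy": 0,"wz": 0.38},{"hand": 0.72,"tx": -0.1159,"ty": 0.0928,"tz": 0.1835,"wx": 0,"wy": 0,"wz": 0.38},{"hand": 0.72,"tx": -0.1159,"ty": 0.0928,"tz": 0.185,"wx": 0,"wy": 0,"wz": 0.38},{"hand": 0.72,"tx": -0.1159,"ty": 0.0928,"tz": 0.185,"wx": 0,"wy": 0,"wz": 0.38},{"hand": 0,"tx": -0.1159,"ty": 0.0928,"tz": 0.185,"wx": 0,"wy": 0,"wz": 0.38},{"hand": 0,"tx": -0.1159,"ty": 0.0928,"tz": 0.185,"wx": 0,"wy": 0,"wz": 0.38},{"hand": 0,"tx": -0.1159,"ty": 0.0928,"tz": 0.185,"wx": 0,"wy": 0,"wz": 0.38},{"hand": 0,"tx": -0.1159,"ty": 0.0928,"tz": 0.185,"wx": 0,"wy": 0,"wz": 0.38},{"hand": 0,"tx": -0.1159,"ty": 0.0928,"tz": 0.185,"wx": 0,"wy": 0,"wz": 0.38},{"hand": 0,"tx": -0.1159,"ty": 0.0928,"tz": 0.185,"wx": 0,"wy": 0,"wz": 0.38},{"hand": 0,"tx": -0.1159,"ty": 0.0928,"tz": 0.185,"wx": 0,"wy": 0,"wz": 0.38}])

```text
clock: 23.82
tcp_pos: [443.8, -351.1, 8.6]
tcp_rot: [[0.914, 0.406, 0.001], [0.406, -0.914, -0.001], [0.0, 0.001, -1.0]]
contact_force: [-0.5, 0.9, 6.1]
gripper_width: 41.8
grasp_force: 30.0
```

Run:
```python
from go import *
s=env.read_state()['tcp_pos']
t=loc((558.5,-28.6),7.26,-85,-115); print(t)
go((t[0],t[1],140,7.3),(t[0],t[1],s[2]+12,7.3))
```

```text
(np.float64(488.7142448058123), np.float64(-153.4196634027544))
t 23.82 tcp [ 443.8 -351.1    8.6] yaw 23.96 w 41.8 F [-0.5  0.9  6.1] g 30.00190258026123
(np.float64(488.7142448058123), np.float64(-153.4196634027544), 140, 7.3) -> [0.1214, -0.1623, -0.1315] [0.0007, -0.0006, 0.2908]
(np.float64(488.7142448058123), np.float64(-153.4196634027544), np.float64(20.591224228372873), 7.3) -> [0.1213, -0.1624, -0.0121] [0.0007, -0.0006, 0.2908]
```

>>> step_arm(deltas=[{"hand": 0,"tx": 0,"ty": 0,"tz": -0.02,"wx": 0,"wy": 0,"wz": 0},{"hand": 0,"tx": 0,"ty": 0,"tz": -0.05,"wx": 0,"wy": 0,"wz": 0},{"hand": 0,"tx": 0,"ty": 0,"tz": -0.08,"wx": 0,"wy": 0,"wz": 0},{"hand": 0,"tx": 0.015,"ty": -0.02,"tz": -0.095,"wx": 0,"wy": 0,"wz": 0.04},{"hand": 0,"tx": 0.033,"ty": -0.044,"tz": -0.095,"wx": 0,"wy": 0,"wz": 0.09},{"hand": 0,"tx": 0.051,"ty": -0.068,"tz": -0.095,"wx": 0,"wy": 0,"wz": 0.14},{"hand": 0,"tx": 0.069,"ty": -0.092,"tz": -0.095,"wx": 0,"wy": 0,"wz": 0.19},{"hand": 0,"tx": 0.087,"ty": -0.116,"tz": -0.095,"wx": 0,"wy": 0,"wz": 0.24},{"hand": 0,"tx": 0.105,"ty": -0.14,"tz": -0.095,"wx": 0,"wy": 0,"wz": 0.28},{"hand": 0,"tx": 0.116,"ty": -0.155,"tz": -0.095,"wx": 0,"wy": 0,"wz": 0.2908},{"hand": 0,"tx": 0.1213,"ty": -0.1624,"tz": -0.09,"wx": 0,"wy": 0,"wz": 0.2908},{"hand": 0,"tx": 0.1213,"ty": -0.1624,"tz": -0.07,"wx": 0,"wy": 0,"wz": 0.2908},{"hand": 0,"tx": 0.1213,"ty": -0.1624,"tz": -0.045,"wx": 0,"wy": 0,"wz": 0.2908},{"hand": 0,"tx": 0.1213,"ty": -0.1624,"tz": -0.027,"wx": 0,"wy": 0,"wz": 0.2908},{"hand": 0,"tx": 0.1213,"ty": -0.1624,"tz": -0.019,"wx": 0,"wy": 0,"wz": 0.2908},{"hand": 0,"tx": 0.1213,"ty": -0.1624,"tz": -0.018,"wx": 0,"wy": 0,"wz": 0.2908},{"hand": 0,"tx": 0.1213,"ty": -0.1624,"tz": -0.018,"wx": 0,"wy": 0,"wz": 0.2908},{"hand": 0,"tx": 0.1213,"ty": -0.1624,"tz": -0.018,"wx": 0,"wy": 0,"wz": 0.2908},{"hand": 0,"tx": 0.1213,"ty": -0.1624,"tz": -0.018,"wx": 0,"wy": 0,"wz": 0.2908}])

```text
clock: 25.4
tcp_pos: [489.0, -153.6, 27.1]
tcp_rot: [[0.992, 0.127, 0.002], [0.127, -0.992, -0.001], [0.002, 0.001, -1.0]]
contact_force: [-0.3, 0.2, -2.0]
gripper_width: 41.6
grasp_force: 30.0
```

Run:
```python
from go import *
go((488.7,-153.5,20.6,7.3))
```

```text
t 25.4 tcp [ 489.  -153.6   27.1] yaw 7.3 w 41.6 F [-0.3  0.2 -2. ] g 29.99972641468048
(488.7, -153.5, 20.6, 7.3) -> [-0.0003, -0.0001, 0.0065] [0.0008, -0.0015, -0.0]
```

>>> step_arm(deltas=[{"hand": 0,"tx": -0.0002,"ty": 0,"tz": 0.003,"wx": 0,"wy": 0,"wz": 0},{"hand": 0,"tx": -0.0002,"ty": 0,"tz": 0.005,"wx": 0,"wy": 0,"wz": 0},{"hand": 0,"tx": -0.0002,"ty": 0,"tz": 0.0063,"wx": 0,"wy": 0,"wz": 0},{"hand": 0,"tx": -0.0002,"ty": 0,"tz": 0.0063,"wx": 0,"wy": 0,"wz": 0},{"hand": 0,"tx": -0.0002,"ty": 0,"tz": 0.0063,"wx": 0,"wy": 0,"wz": 0},{"hand": 0.72,"tx": -0.0002,"ty": 0,"tz": 0.0063,"wx": 0,"wy": 0,"wz": 0},{"hand": 0.72,"tx": -0.0002,"ty": 0,"tz": 0.0063,"wx": 0,"wy": 0,"wz": 0},{"hand": 0.72,"tx": -0.0002,"ty": 0,"tz": 0.0063,"wx": 0,"wy": 0,"wz": 0},{"hand": 0.72,"tx": -0.0002,"ty": 0,"tz": 0.0063,"wx": 0,"wy": 0,"wz": 0},{"hand": 0.72,"tx": 0,"ty": 0,"tz": -0.02,"wx": 0,"wy": 0,"wz": 0},{"hand": 0.72,"tx": 0,"ty": 0,"tz": -0.05,"wx": 0,"wy": 0,"wz": 0},{"hand": 0.72,"tx": 0,"ty": 0,"tz": -0.09,"wx": 0,"wy": 0,"wz": 0},{"hand": 0.72,"tx": 0,"ty": 0,"tz": -0.13,"wx": 0,"wy": 0,"wz": 0},{"hand": 0.72,"tx": 0,"ty": 0.03,"tz": -0.15,"wx": 0,"wy": 0,"wz": 0},{"hand": 0.72,"tx": -0.03,"ty": 0.07,"tz": -0.16,"wx": 0,"wy": 0,"wz": 0},{"hand": 0.72,"tx": -0.06,"ty": 0.11,"tz": -0.16,"wx": 0,"wy": 0,"wz": 0},{"hand": 0.72,"tx": -0.09,"ty": 0.15,"tz": -0.16,"wx": 0,"wy": 0,"wz": 0},{"hand": 0.72,"tx": -0.1,"ty": 0.19,"tz": -0.16,"wx": 0,"wy": 0,"wz": 0},{"hand": 0.72,"tx": -0.1,"ty": 0.23,"tz": -0.16,"wx": 0,"wy": 0,"wz": 0},{"hand": 0.72,"tx": -0.1,"ty": 0.23,"tz": -0.16,"wx": 0,"wy": 0,"wz": 0}])

```text
clock: 27.07
tcp_pos: [417.2, -397.7, 185.7]
tcp_rot: [[0.992, 0.125, 0.0], [0.125, -0.992, -0.001], [-0.0, 0.001, -1.0]]
contact_force: [1.3, -0.8, 0.8]
gripper_width: 67.1
grasp_force: 0.0
```

Run:
```python
from go import *
from box import *
from scipy.optimize import least_squares
fs={n:grab(n) for n in('scene','top')}
for n,f in fs.items():
    W=cloud(f).reshape(-1,3)
    p=W[(np.hypot(W[:,0]-489,W[:,1]+153.5)<40)&(W[:,2]>18)&(W[:,2]<44)]
    q=least_squares(lambda q:np.hypot(p[:,0]-q[0],p[:,1]-q[1])-21,[489,-153],loss='soft_l1').x; print(n,'rabbit',q,'zmax',W[(np.hypot(W[:,0]-489,W[:,1]+153.5)<40)][:,2].max())
a=[f['color'][y:y+180,x:x+190] for f,x,y in((fs['scene'],185,140),(fs['top'],195,110))]
cv2.imwrite('pics/e1.png',cv2.resize(np.hstack(a),None,fx=2.1,fy=2.1)[:,:,::-1])
b=[rectify(f,12,440,540,-205,-105,3) for f in fs.values()]; cv2.imwrite('pics/e2.png',np.hstack(b)[:,:,::-1])
go()
```

```text
scene rabbit [ 487.3996817  -152.11880642] zmax 98.80153341473435
top rabbit [ 488.77706083 -154.86020415] zmax 99.51869342862081
t 27.17 tcp [ 417.6 -396.9  185.1] yaw 7.13 w 67.1 F [0.5 1.1 0.4] g 0.0
```

View pics/e1.png

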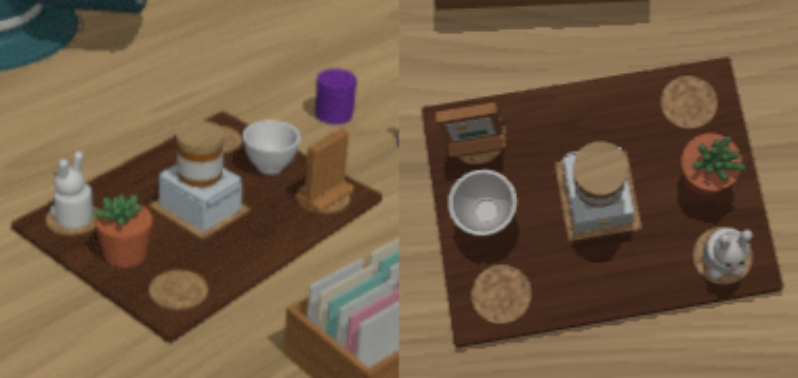

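View pics/e2.png

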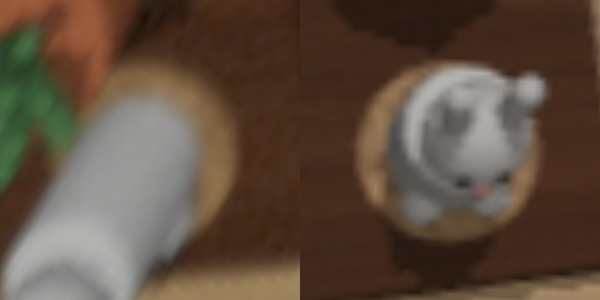

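The final pictures show the tin with the candle on it in the middle (scene view ~200,185). The frame is behind the bowl (~325,185) and the rabbit is in front of the plant (~73,200). All of them stand upright on their spots, and the bowl and plant are undisturbed.

```bash
python3 -c "
from station import env
print(env.close_job())"
```

```text
the job is handed in; nothing more can be done
None
```

The job is handed in at about 27 s: the tin is shut and centred on the cork with the candle on its lid, the frame is behind the bowl and the rabbit in front of the plant, each within about 2 mm of its spot by the cameras.

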